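# Stow the finished watch cases and hang the totes on the wall cleat

## Robot

A 6-joint arm with a two-finger parallel gripper is mounted at the origin on the work surface. World frame = base frame: x ahead of the robot, y to its left, z up, the work surface at z = 0. Lengths are in m, angles in rad, forces in N, time in s.
With the tool pointing down it reaches from about 0.3 to 0.775 m from the base axis. Payload 14.6 kg.
Tool frame: the origin (TCP) lies at the very end of the fingers, on their centre line; the grasp point (between the pads) lies 19 mm behind it; y points along the fingers, x is the direction in which the jaws open and shut, and the axes are right-handed (so a half turn about y gives the same grasp; the last joint's range is limited). The gripper opens to 94 mm and grips with 3 to 60 N. Pads are 16 mm wide; open, the fingers measure 119 mm over their backs; the gripper's body (75 mm by 177 mm) begins 78 mm behind the grasp point.
Start: joints at [1.242, 0.3, 1.521, -0, 1.321, -0.067], TCP at [0.142, 0.531, 0.205] pointing down, gripper open.
Joint ranges: [-3.03, 3.03], [-0.79, 2.21], [0.23, 2.52], [-1.04, 4.18], [0, 3.07], [-2.55, 2.55]. Speed limits (rad/s): [2.22, 2.22, 2.57, 3.14, 3.14, 3.14].

## Interface

Orientations are given as a unit quaternion [x, y, z, w].
In Python, from bench import * gives the robot as it stands.
- The arm moves only by the shell command python3 -m creep 'ROWS'. ROWS is JSON, a list of rows, each a list of 7 numbers: the shift along the tool's x, y, z in m, then the turn, a rotation vector about the tool's x, y, z in rad, then the opening, from 0 (shut) to 1 (fully open). A call has 1 to 20 rows; each row is the pose to reach, as a shift and turn from the pose commanded when the call began, along the tool's axes at that moment; what a row does not reach only later rows make up. A row lasts 1/8 s, in which the tool goes at most 62.5 mm and 10.7 degrees, less where a joint would pass 70% of its speed; a pose out of reach is approached as far as the arm can. A call with a gripper value outside its range is refused whole. The fingers move at their own pace and stop on an object; the grip force is fixed at half the most. Time passes only in rows, so rows that repeat a pose let the fingers close. It gives the time, the measured TCP pose, the force and the opening at its end, in the units of the state.
- sense(): the state, without advancing time (a new reading comes with each control period).
- camera(name): name is "scene" or "top"; returns (picture, depth): 420x560x3 uint8, red, green, blue; 420x560 float32, m along the optical axis (not along the pixel's ray), 0 where there is no reading.
- calibration(name): a dict with "mtx" (3x3 intrinsics, pixels), "D" ([k1, k2, p1, p2, k3] as OpenCV has them; the pictures are not rectified), "R" (3x3) and "t" (3): a world point X has camera coordinates R X + t. Camera axes: x right, y down, z forward; pixel columns grow to the right and rows downward; lengths in m; the calibration is good to about 2 mm. A picture is of the moment at which its call begins. calibration takes no time and is no camera call.
- job_done(): hands the job in, once; it reports no verdict.
The state is a dict: "time_s": time; "joint_positions": joint angles; "joint_vel": joint speeds; "effort": joint torques, N m; "eef_pos": TCP position; "ee_rot": TCP orientation; "force": force on the tool from outside, world axes, zero at the start; "wrist_torque": the same for the moment, N m; "finger_gap": finger opening in m.
Only numpy, scipy, OpenCV 4.12 (cv2) and the standard library are available. Lean on these libraries where they do the work, as an engineer would, in place of code of your own. Each camera call takes 0.05 s, during which the arm holds its last target. There are 200 camera calls.

## Task

First put every finished watch case that is on the bench into its tote, lying flat: brass ones in the blue tote, dark steel ones in the yellow tote, one to a compartment; they are polished, so pinch them lightly (well under 20 N) and set them down without dropping them. Then hang both totes, even an empty one, side by side on the wall cleat: tilt the slanted rear strip over the cleat and lower it until the tote sits fully home and level, with the cases still in place. Leave the other things on the bench alone.

Things in the scene. Friction and masses are not known exactly. Their poses are not given: they have to be found in the camera images.
- cleat_panel: fixed low plywood panel, 300 wide (y), 155 high, 18 mm thick, on the bench, with an aluminium cleat 280 mm long across its front. Origin: bottom of its front face, mid-width; x points into the panel (front looks to -x), y along it, z up. Both totes fit side by side, at y = +70 and -70 mm; keep each origin within 90 mm of mid-width.
- cleat_edge (a point): inner top edge of the cleat at mid-width, 18 mm in front of the panel, 130 mm above the bench. The cleat plate, 6 mm thick, leaves the panel 104 mm above the bench and leans outwards 35 degrees from vertical, making a V groove with the panel; outer top corner 23 mm in front; root bar below, 14 mm deep, 92-100 mm up. A tote's rear strip drops into the groove.
- cleat_home (a point): a tote's origin when it hangs fully home at mid-width: 78 mm in front of the panel, 60 mm above the bench (for other places shift along the panel's y). The tote's axes are then parallel to the panel's, its strip wedged in the V groove, its foot bar against the panel below the cleat. Coming from above, an untilted tote's foot bar strikes the cleat.
- tote_blue: blue tote, a 2-compartment tray, 0.26 kg, outside 100 (x) x 132 (y) mm. Origin: centre of underside; z up. Floor 4 mm; walls 4 mm thick, 45 mm high, but the back wall (x = +50 mm) 80 mm high. A 12 mm partition lies in the plane y = 0. At its bottom back a foot bar, 12 mm high and 80 mm wide, reaches 78 mm behind the origin.
- tote_blue_fin (a point): middle of the top of the blue tote's black grip fin, 82 mm above the tote's origin: 12 mm thick (y), 44 mm long (x), standing 37 mm above the walls on the partition. Pinch it across y to lift the tote; 35 N holds it well.
- tote_blue_strip (a point): middle of the lower edge of the blue tote's slanted rear strip, 78 mm behind (+x) and 50 mm above its origin. The aluminium strip is 100 mm wide, 5 mm thick, 29 mm long; from the top of the back wall it runs down and away from the tote, 35 degrees from vertical.
- tote_blue_left (a point): floor centre of the blue tote's +y compartment (origin + 34 mm in y, 4 mm up), 92 (x) by 52 (y) mm inside.
- tote_blue_right (a point): floor centre of the blue tote's -y compartment (origin - 34 mm in y, 4 mm up), 92 (x) by 52 (y) mm inside.
- tote_yellow: yellow tote, a 2-compartment tray, 0.26 kg, outside 100 (x) x 132 (y) mm. Origin: centre of underside; z up. Floor 4 mm; walls 4 mm thick, 45 mm high, but the back wall (x = +50 mm) 80 mm high. A 12 mm partition lies in the plane y = 0. At its bottom back a foot bar, 12 mm high and 80 mm wide, reaches 78 mm behind the origin.
- tote_yellow_fin (a point): middle of the top of the yellow tote's black grip fin, 82 mm above the tote's origin: 12 mm thick (y), 44 mm long (x), standing 37 mm above the walls on the partition. Pinch it across y to lift the tote; 35 N holds it well.
- tote_yellow_strip (a point): middle of the lower edge of the yellow tote's slanted rear strip, 78 mm behind (+x) and 50 mm above its origin. The aluminium strip is 100 mm wide, 5 mm thick, 29 mm long; from the top of the back wall it runs down and away from the tote, 35 degrees from vertical.
- tote_yellow_left (a point): floor centre of the yellow tote's +y compartment (origin + 34 mm in y, 4 mm up), 92 (x) by 52 (y) mm inside.
- tote_yellow_right (a point): floor centre of the yellow tote's -y compartment (origin - 34 mm in y, 4 mm up), 92 (x) by 52 (y) mm inside.
- case_brass1: brass (gold-coloured, light dial) watch case, a round body 32 mm diameter and 12 mm high with lugs making it 40 mm long along its x (lugs 20 mm wide in y), 50 g, lying flat, dial up. Origin: centre of its underside; z up. Pinch it across its y (32 mm). A grip of 20 N marks it; 5 N lifts it. May be absent.
- case_brass2: brass (gold-coloured, light dial) watch case, a round body 32 mm diameter and 12 mm high with lugs making it 40 mm long along its x (lugs 20 mm wide in y), 50 g, lying flat, dial up. Origin: centre of its underside; z up. Pinch it across its y (32 mm). A grip of 20 N marks it; 5 N lifts it. May be absent.
- case_dark1: dark steel (dark, grey dial) watch case, a round body 32 mm diameter and 12 mm high with lugs making it 40 mm long along its x (lugs 20 mm wide in y), 50 g, lying flat, dial up. Origin: centre of its underside; z up. Pinch it across its y (32 mm). A grip of 20 N marks it; 5 N lifts it. May be absent.
- case_dark2: dark steel (dark, grey dial) watch case, a round body 32 mm diameter and 12 mm high with lugs making it 40 mm long along its x (lugs 20 mm wide in y), 50 g, lying flat, dial up. Origin: centre of its underside; z up. Pinch it across its y (32 mm). A grip of 20 N marks it; 5 N lifts it. May be absent.
- tape_roll: bystander, leave alone: roll of cream tape lying flat, 80 mm diameter, 22 mm high
- stop_block: bystander, leave alone: small upright black cylinder, 32 mm diameter, 35 mm high
- hammer: bystander, leave alone: small hammer lying on the bench, 220 mm long
- screwdriver: bystander, leave alone: screwdriver lying on the bench, 160 mm long
- file: bystander, leave alone: flat steel file with a wooden handle lying on the bench, 230 mm long
- oil_jar: bystander, leave alone: small jar, 44 mm diameter, 60 mm high

How it is judged:
On the way, in this order (a step that is already met when the one before it is completed fails the run):
1. every case lies in a compartment of its own in the right tote (x of case_brass1 in the frame of tote_blue between -0.046 and 0.046 m and y of case_brass1 in the frame of tote_blue between -0.062 and 0.062 m and z of case_brass1 in the frame of tote_blue between -0.002 and 0.01 m and angle between the z axis of each of case_brass1, case_brass2 and the z axis of tote_blue, either way round below 0.2 rad and x of case_brass2 in the frame of tote_blue between -0.046 and 0.046 m and y of case_brass2 in the frame of tote_blue between -0.062 and 0.062 m and z of case_brass2 in the frame of tote_blue between -0.002 and 0.01 m and x of case_dark1 in the frame of tote_yellow between -0.046 and 0.046 m and y of case_dark1 in the frame of tote_yellow between -0.062 and 0.062 m and z of case_dark1 in the frame of tote_yellow between -0.002 and 0.01 m and angle between the z axis of each of case_dark1, case_dark2 and the z axis of tote_yellow, either way round below 0.2 rad and x of case_dark2 in the frame of tote_yellow between -0.046 and 0.046 m and y of case_dark2 in the frame of tote_yellow between -0.062 and 0.062 m and z of case_dark2 in the frame of tote_yellow between -0.002 and 0.01 m and ((y of case_brass1 in the frame of tote_blue above 0 m and y of case_brass2 in the frame of tote_blue below 0 m) or (y of case_brass1 in the frame of tote_blue below 0 m and y of case_brass2 in the frame of tote_blue above 0 m)) and ((y of case_dark1 in the frame of tote_yellow above 0 m and y of case_dark2 in the frame of tote_yellow below 0 m) or (y of case_dark1 in the frame of tote_yellow below 0 m and y of case_dark2 in the frame of tote_yellow above 0 m)) and linear speed of each of case_brass1, case_brass2, case_dark1, case_dark2 below 0.03 m/s), for 0.2 s.
2. both totes hang home on the cleat (x of tote_blue in the frame of cleat_panel between -0.083 and -0.074 m and z of tote_blue in the frame of cleat_panel between 0.056 and 0.064 m and y of tote_blue in the frame of cleat_panel between -0.1 and 0.1 m and angle between each of tote_blue, tote_yellow's own z axis and vertical below 0.08 rad and angle between the x axis of each of tote_blue, tote_yellow and the x axis of cleat_panel, either way round below 0.08 rad and linear speed of each of tote_blue, tote_yellow below 0.02 m/s and x of tote_yellow in the frame of cleat_panel between -0.083 and -0.074 m and z of tote_yellow in the frame of cleat_panel between 0.056 and 0.064 m and y of tote_yellow in the frame of cleat_panel between -0.1 and 0.1 m), for 0.3 s.
At the end, for the whole second after the job is handed in: Both totes hang at rest: origin 74-83 mm in front of the panel, 56-64 mm up, within 100 mm of mid-width, level and square within 0.08 rad; every present brass case lies flat in the blue tote, every dark one in the yellow, one per compartment; bystanders within 40 mm of their start (all of step 1 and all of step 2); the robot touches nothing.
It fails at once if a watch case is squeezed hard (20 N or more) (contact force between the fingers and case_brass1 above 40 N or contact force between the fingers and case_brass2 above 40 N or contact force between the fingers and case_dark1 above 40 N or contact force between the fingers and case_dark2 above 40 N).
It fails at once if a watch case is dropped into a tote (from more than about 30 mm) ((z of case_brass1 in the frame of tote_blue between 0.012 and 0.045 m and x of case_brass1 in the frame of tote_blue between -0.05 and 0.05 m and y of case_brass1 in the frame of tote_blue between -0.066 and 0.066 m and linear speed of case_brass1 above 0.65 m/s) or (z of case_brass1 in the frame of tote_yellow between 0.012 and 0.045 m and x of case_brass1 in the frame of tote_yellow between -0.05 and 0.05 m and y of case_brass1 in the frame of tote_yellow between -0.066 and 0.066 m and linear speed of case_brass1 above 0.65 m/s) or (z of case_brass2 in the frame of tote_blue between 0.012 and 0.045 m and x of case_brass2 in the frame of tote_blue between -0.05 and 0.05 m and y of case_brass2 in the frame of tote_blue between -0.066 and 0.066 m and linear speed of case_brass2 above 0.65 m/s) or (z of case_brass2 in the frame of tote_yellow between 0.012 and 0.045 m and x of case_brass2 in the frame of tote_yellow between -0.05 and 0.05 m and y of case_brass2 in the frame of tote_yellow between -0.066 and 0.066 m and linear speed of case_brass2 above 0.65 m/s) or (z of case_dark1 in the frame of tote_blue between 0.012 and 0.045 m and x of case_dark1 in the frame of tote_blue between -0.05 and 0.05 m and y of case_dark1 in the frame of tote_blue between -0.066 and 0.066 m and linear speed of case_dark1 above 0.65 m/s) or (z of case_dark1 in the frame of tote_yellow between 0.012 and 0.045 m and x of case_dark1 in the frame of tote_yellow between -0.05 and 0.05 m and y of case_dark1 in the frame of tote_yellow between -0.066 and 0.066 m and linear speed of case_dark1 above 0.65 m/s) or (z of case_dark2 in the frame of tote_blue between 0.012 and 0.045 m and x of case_dark2 in the frame of tote_blue between -0.05 and 0.05 m and y of case_dark2 in the frame of tote_blue between -0.066 and 0.066 m and linear speed of case_dark2 above 0.65 m/s) or (z of case_dark2 in the frame of tote_yellow between 0.012 and 0.045 m and x of case_dark2 in the frame of tote_yellow between -0.05 and 0.05 m and y of case_dark2 in the frame of tote_yellow between -0.066 and 0.066 m and linear speed of case_dark2 above 0.65 m/s)).
It fails at once if a tote is tipped over (angle between any of tote_blue, tote_yellow's own z axis and vertical above 0.8 rad).
It fails at once if a bystander is pushed away (distance of any of tape_roll, stop_block, hammer, screwdriver, file, oil_jar from where it was at the start of the episode above 0.04 m).
Of case_brass1, case_brass2, case_dark1, case_dark2 only 3 to 4 are there at a start; the rules pass over those that are not, and their reading is None.
At some moment in a run one of case_brass1, case_brass2, case_dark1, case_dark2 may be knocked a few centimetres aside while the robot is not near it.
It also fails if it takes over 208 s, if anything falls off the work surface, if the arm or the gripper's body presses on something with over 40 N, if the wrist force passes 120 N, or if a joint passes its speed limit or range.

## Working session

There is one attempt and no reset: what is moved stays moved. The work goes in short steps, Python scripts to look and compute and a shell command to move; the robot and the scene stay as the last step left them, time stands still between calls to the robot, and variables do not carry over. Pictures are saved under pics/ and viewed, about 12 in all and at most 16, crops included, and the job is handed in when it is done.

```bash
mkdir -p pics; ls; cat > h.py <<'E'
import numpy as np, cv2
from bench import *
from scipy.spatial.transform import Rotation as Rot
def shot(n):
    p,d=camera(n); return p,d,calibration(n)
def cloud(d,c):
    h,w=d.shape
    u,v=np.meshgrid(np.arange(w),np.arange(h))
    q=cv2.undistortPoints(np.stack([u,v],-1).reshape(-1,1,2).astype(float),np.array(c["mtx"]),np.array(c["D"])).reshape(h,w,2)
    P=np.dstack([q*d[...,None],d])
    W=(P-np.array(c["t"]).ravel())@np.array(c["R"])
    W[d==0]=np.nan
    return W
def proj(X,c):
    return cv2.projectPoints(np.atleast_2d(np.array(X,float)),cv2.Rodrigues(np.array(c["R"]))[0],np.array(c["t"],float),np.array(c["mtx"]),np.array(c["D"]))[0].reshape(-1,2)
def save(n,p,box=None,k=1):
    if box: p=p[box[1]:box[3],box[0]:box[2]]
    cv2.imwrite("pics/"+n,cv2.resize(p[...,::-1],None,fx=k,fy=k,interpolation=cv2.INTER_CUBIC))
def tool():
    s=sense(); return np.array(s["eef_pos"]),Rot.from_quat(s["ee_rot"])
E
python3 - <<'E'
from h import *
for n in("top","scene"):
    p,d,c=shot(n); save(n+"0.png",p,k=1.4); np.savez(n+"0.npz",p=p,d=d)
    print(n,np.array(c["R"]).round(3).tolist(),np.array(c["t"]).round(3).tolist(), np.array(c["mtx"]).round(1).tolist())
s=sense();print(s); print(tool()[1].as_matrix().round(3))
E
```

```text
pics
top [[-0.01, -1.0, -0.001], [-0.989, 0.01, -0.149], [0.149, -0.0, -0.989]] [0.012, 0.502, 1.037] [[452.6, 0.0, 279.3], [0.0, 452.6, 210.4], [0.0, 0.0, 1.0]]
scene [[0.387, 0.922, 0.013], [0.633, -0.255, -0.731], [-0.671, 0.291, -0.682]] [-0.189, -0.242, 1.758] [[433.7, 0.0, 277.0], [0.0, 433.7, 205.9], [0.0, 0.0, 1.0]]
{'time_s': 0.1, 'joint_positions': array([ 1.24237967e+00,  3.00383182e-01,  1.52149811e+00,  2.73301822e-05,
        1.32072204e+00, -6.65930287e-02]), 'joint_vel': array([ 2.85850486e-04, -8.93836613e-04, -1.74812903e-03, -9.22791314e-05,
        5.28576745e-04,  1.47729230e-03]), 'effort': array([ 4.07457683e-04, -5.32643831e+01, -3.53274000e+01,  7.08956877e-02,
        2.35681218e-02, -5.64030188e-05]), 'eef_pos': array([0.14228044, 0.53103745, 0.20496966]), 'ee_rot': array([ 0.56118252,  0.43014805, -0.43075311, -0.56080174]), 'force': array([-0.76333552, -0.06854348, -0.56580106]), 'wrist_torque': array([-0.04127898, -0.0156982 , -0.01441665]), 'finger_gap': 0.09442789864500281}
[[ 0.259 -0.    -0.966]
 [ 0.966 -0.001  0.259]
 [-0.001 -1.     0.   ]]
```

View pics/top0.png

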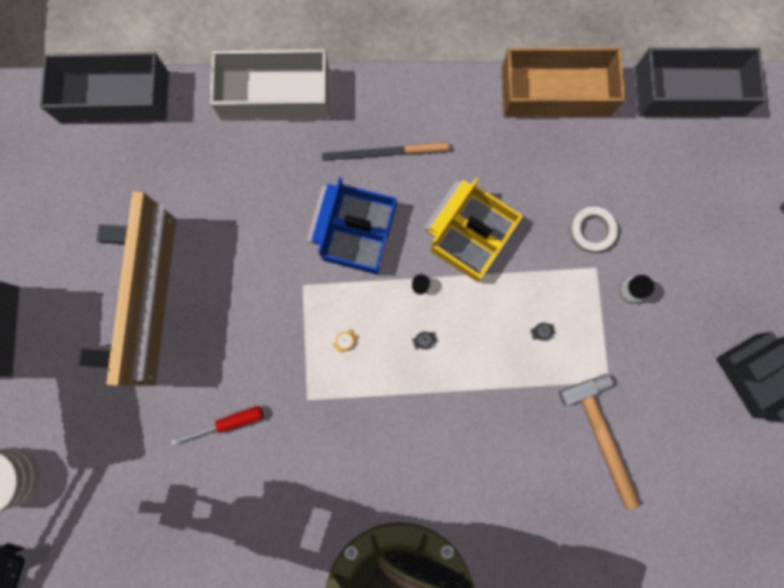

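View pics/scene0.png

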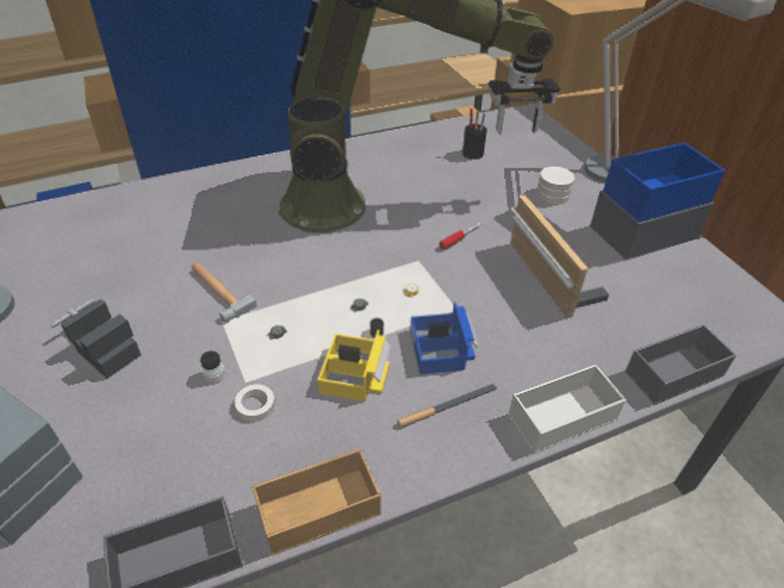

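```bash
cat > meas.py <<'E'
from h import *
def rect(pts):
    (c,s,a)=cv2.minAreaRect(pts.astype(np.float32)); return np.round(c,4),np.round(s,4),round(a,2)
def measure(tag=None):
    out={}
    p,d,c=shot("top"); W=cloud(d,c)
    hsv=cv2.cvtColor(p,cv2.COLOR_RGB2HSV); H,S,V=[hsv[...,i].astype(int) for i in range(3)]
    X,Y,Z=W[...,0],W[...,1],W[...,2]
    roi=(X>0.25)&(X<0.75)&(abs(Y)<0.55)
    out['W'],out['p'],out['c'],out['hsv'],out['d']=W,p,c,hsv,d
    return out
E
python3 - <<'E'
from meas import *
m=measure(); W=m['W'];H,S,V=[m['hsv'][...,i].astype(int) for i in range(3)]
X,Y,Z=W[...,0],W[...,1],W[...,2]
flat=(X>.3)&(X<.45)&(abs(Y)<.2); print("bench z",np.nanmedian(Z[flat]))
# panel top
b=(Z>.145)&(Z<.165)&(Y>.2)&(Y<.6)&(X>.2)&(X<.8); print("panel top",rect(np.c_[X[b],Y[b]]),b.sum(),np.median(Z[b]))
for n,lo,hi in(("blue",105,130),("yellow",22,33)):
    k=(H>lo)&(H<hi)&(S>150)&(V>60)&(X>.35)&(X<.7)&(abs(Y)<.25)
    for z0,z1 in((.036,.05),(.07,.09)):
        q=k&(Z>z0)&(Z<z1); 
        if q.sum()>5: print(n,z0,rect(np.c_[X[q],Y[q]]),q.sum(),np.c_[X[q],Y[q]].mean(0).round(4))
q=(V<60)&(Z>.07)&(Z<.095)&(X>.35)&(X<.7)&(abs(Y)<.25)
n,l,s,ce=cv2.connectedComponentsWithStats(q.astype(np.uint8))
for i in range(1,n):
    if s[i,4]>15: print("fin",rect(np.c_[X[l==i],Y[l==i]]),s[i,4],np.median(Z[l==i]))
mat=(X>.3)&(X<.5)&(abs(Y)<.3)&(Z>.006)&(Z<.05)
n,l,s,ce=cv2.connectedComponentsWithStats(mat.astype(np.uint8))
for i in range(1,n):
    if s[i,4]>25: print("obj",ce[i].round(1),rect(np.c_[X[l==i],Y[l==i]]),s[i,4],np.nanmedian(Z[l==i]),np.median(m['hsv'][l==i],axis=0))
save("top1.png",m['p'],(220,120,420,260),4)
E
```

```text
bench z 0.0005905128800244286
panel top (array([0.5031, 0.412 ]), array([0.021 , 0.3021]), 85.29) 1395 0.1541744831538421
blue 0.036 (array([0.619 , 0.0609]), array([0.0968, 0.1314]), 74.69) 368 [0.6133 0.0545]
blue 0.07 (array([0.6327, 0.1161]), array([0.0193, 0.1244]), 74.78) 378 [0.6329 0.1149]
yellow 0.036 (array([ 0.6094, -0.1415]), array([0.096 , 0.1317]), 55.26) 338 [ 0.5988 -0.1449]
yellow 0.07 (array([ 0.6321, -0.1008]), array([0.0971, 0.0905]), 13.79) 373 [ 0.6404 -0.0945]
fin (array([0.62  , 0.0621]), array([0.0443, 0.0128]), 72.82) 112 0.08144383491316544
fin (array([ 0.6106, -0.1401]), array([0.0436, 0.0129]), 53.71) 110 0.08149083458063255
obj [388.1 236.4] (array([ 0.4398, -0.2542]), array([0.0297, 0.0377]), 20.11) 152 0.012522660832913424 [128.  13.  92.]
obj [246.1 243.2] (array([0.4266, 0.0882]), array([0.0294, 0.0391]), 44.82) 160 0.011986901211744715 [ 16.  71. 222.]
obj [302.8 242.7] (array([ 0.4273, -0.0484]), array([0.0302, 0.0401]), 26.01) 159 0.012341536368547753 [130.  13.  92.]
obj [405.5 282.7] (array([ 0.3296, -0.2906]), array([0.027 , 0.0247]), 15.01) 130 0.025138268792831587 [120.   11.  155.5]
obj [177.7 294.6] (array([0.3095, 0.2563]), array([0.0606, 0.0163]), 89.85) 125 0.022734963498562258 [  1. 223. 156.]
```

View pics/top1.png

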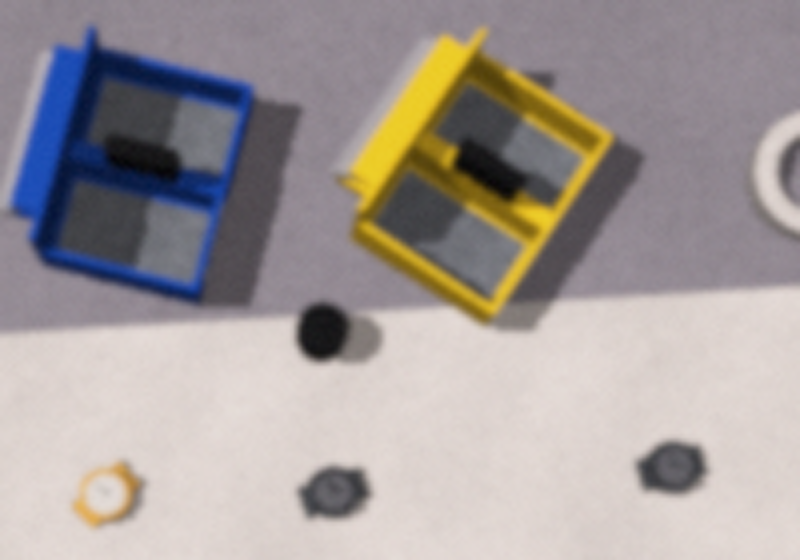

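```bash
cat >> h.py <<'E'
def Rdown(yaw,tilt=0):
    """tool pointing down, jaws opening along world yaw (deg); tilt (deg) about the jaw axis"""
    a=np.deg2rad(yaw); x=np.array([np.cos(a),np.sin(a),0]); y=np.array([0,0,-1.])
    M=np.c_[x,y,np.cross(x,y)]
    return Rot.from_matrix(M)*Rot.from_rotvec([np.deg2rad(tilt),0,0])
def plan(pos,R,p0=None,R0=None):
    p,Q=tool()
    if p0 is not None: p,Q=np.array(p0),R0
    s=Q.inv().apply(np.array(pos)-p); r=(Q.inv()*R).as_rotvec()
    print("shift mm",(1000*s).round(1),"rot",r.round(3),"deg",np.rad2deg(np.linalg.norm(r)).round(1)); return s,r
E
python3 - <<'E'
from meas import *
m=measure(); W=m['W'];H,S,V=[m['hsv'][...,i].astype(int) for i in range(3)]
X,Y,Z=W[...,0],W[...,1],W[...,2]
a=np.deg2rad(85.3);xp=np.array([np.cos(a),np.sin(a)]);yp=np.array([-xp[1],xp[0]])
c0=np.array([.5031,.412]); u=(X-c0[0])*xp[0]+(Y-c0[1])*xp[1]; v=(X-c0[0])*yp[0]+(Y-c0[1])*yp[1]
for z0,z1 in((.133,.148),(.15,.16)):
    q=(Z>z0)&(Z<z1)&(abs(u)<.03)&(abs(v)<.14)
    print(z0,q.sum(),np.percentile(u[q],[2,10,50,90,98]).round(4), "slope deg",np.rad2deg(np.polyfit(v[q],u[q],1)[0]).round(2))
q=(Z>.15)&(abs(u)<.03)&(abs(v)<.2);print("v range",np.percentile(v[q],[1,99]),"u",np.percentile(u[q],[1,99]))
q=(Z>.122)&(Z<.136)&(u<-.022)&(u>-.06)&(abs(v)<.2);print("cleat",np.percentile(v[q],[1,50,99]),np.percentile(u[q],[2,50,98]),np.median(Z[q]),np.polyfit(v[q],u[q],1))
for n,cc in(("d2",(.4398,-.2542)),("b",(.4266,.0882)),("d1",(.4273,-.0484))):
    q=(Z>.006)&(np.hypot(X-cc[0],Y-cc[1])<.03)
    P=np.c_[X[q],Y[q]];mu=P.mean(0);w,v=np.linalg.eigh(np.cov(P.T));ax=v[:,1];r=(P-mu)@v
    print(n,mu.round(4),"lug yaw",np.rad2deg(np.arctan2(ax[1],ax[0])).round(1),(4*np.sqrt(w)).round(4),np.ptp(r,axis=0).round(4))
plan([.502,.400,.205],Rdown(85.3))
E
```

```text
0.133 379 [-0.0104 -0.0099 -0.0088 -0.008  -0.0074] slope deg -0.1
0.15 1162 [-0.0097 -0.0083 -0.001   0.0067  0.0085] slope deg -0.04
v range [-0.14726073  0.14820026] u [-0.01014181  0.00886462]
cleat [-0.13638957  0.00723263  0.13782974] [-0.03275448 -0.02915809 -0.02232353] 0.12788893213729569 [-0.00134334 -0.02863481]
d2 [ 0.44   -0.2541] lug yaw 107.8 [0.0315 0.0402] [0.0409 0.0437]
b [0.4271 0.0879] lug yaw 140.8 [0.0312 0.0395] [0.0301 0.0428]
d1 [ 0.4275 -0.0487] lug yaw 106.1 [0.0306 0.0402] [0.0313 0.049 ]
shift mm [-3.350e+01  1.000e-01 -3.814e+02] rot [-0.    -0.18  -0.001] deg 10.3
```

```bash
python3 -m creep '[[-0.0335,0,-0.381,0,-0.18,0,0.6],[-0.0335,0,-0.381,0,-0.18,0,0.6],[-0.0335,0,-0.381,0,-0.18,0,0.6],[-0.0335,0,-0.381,0,-0.18,0,0.6],[-0.0335,0,-0.381,0,-0.18,0,0.6],[-0.0335,0,-0.381,0,-0.18,0,0.6],[-0.0335,0,-0.381,0,-0.18,0,0.6],[-0.0335,0,-0.381,0,-0.18,0,0.6],[-0.0335,0,-0.381,0,-0.18,0,0.6],[-0.0335,0,-0.381,0,-0.18,0,0.6]]'; python3 -c "
from h import *
plan([.502,.400,.141],Rdown(85.3))"
```

```text
time_s: 1.45
eef_pos: [0.5006, 0.4011, 0.2058]
ee_rot: [-0.52, -0.48, 0.479, 0.52]
force: [1.1, -0.5, -0.3]
finger_gap: 0.0562
shift mm [-1.  64.8 -1.4] rot [0.    0.002 0.   ] deg 0.1
```

```bash
python3 -m creep '[[0,0.03,0,0,0,0,0.55],[0,0.065,0,0,0,0,0.5],[0,0.065,0,0,0,0,0.48],[0,0.065,0,0,0,0,0.48],[0,0.065,0,0,0,0,0.48]]'
f(){ tail -n +2|tr '\n' ' ';echo; }
python3 -m creep '[[0,0,0,0,0,0,0.46],[0,0,0,0,0,0,0.46],[0,0,0,0,0,0,0.46],[0,0,0,0,0,0,0.46]]'|f
python3 -m creep '[[0,0,0,0,0,0,0.44],[0,0,0,0,0,0,0.44],[0,0,0,0,0,0,0.44],[0,0,0,0,0,0,0.44]]'|f
python3 -m creep '[[0,0,0,0,0,0,0.43],[0,0,0,0,0,0,0.43],[0,0,0,0,0,0,0.43],[0,0,0,0,0,0,0.43]]'|f
python3 -m creep '[[0,0,0,0,0,0,0.42],[0,0,0,0,0,0,0.42],[0,0,0,0,0,0,0.42],[0,0,0,0,0,0,0.42]]'|f
python3 -m creep '[[0,0,0,0,0,0,0.40],[0,0,0,0,0,0,0.40],[0,0,0,0,0,0,0.40],[0,0,0,0,0,0,0.40]]'|f
python3 -m creep '[[0,0,0,0,0,0,0.38],[0,0,0,0,0,0,0.38],[0,0,0,0,0,0,0.38],[0,0,0,0,0,0,0.38]]'|f
```

```text
time_s: 2.08
eef_pos: [0.5021, 0.4007, 0.1423]
ee_rot: [0.52, 0.48, -0.478, -0.52]
force: [1.3, 0.6, -0.1]
finger_gap: 0.0453
eef_pos: [0.5019, 0.4009, 0.1412] ee_rot: [-0.52, -0.48, 0.478, 0.52] force: [1.7, 5.8, 3.5] finger_gap: 0.0431 
eef_pos: [0.502, 0.4018, 0.1411] ee_rot: [-0.52, -0.481, 0.478, 0.52] force: [2.9, 12.3, 1.6] finger_gap: 0.0414 
eef_pos: [0.502, 0.4022, 0.1411] ee_rot: [-0.519, -0.481, 0.478, 0.52] force: [3.7, 14.3, 0.2] finger_gap: 0.0406 
eef_pos: [0.502, 0.4027, 0.1411] ee_rot: [-0.519, -0.481, 0.477, 0.521] force: [5.0, 19.3, -1.2] finger_gap: 0.0395 
eef_pos: [0.5021, 0.4035, 0.1411] ee_rot: [-0.519, -0.482, 0.477, 0.521] force: [6.3, 25.7, -3.7] finger_gap: 0.0381 
eef_pos: [0.5022, 0.4044, 0.1411] ee_rot: [-0.518, -0.483, 0.476, 0.521] force: [8.7, 31.7, -6.3] finger_gap: 0.0359
```

```bash
f(){ tail -n +2|grep -v ee_rot|tr '\n' ' ';echo; }
python3 -m creep '[[0.004,0,0,0,0,0,0.5],[0.0133,0,0,0,0,0,0.5],[0.0133,0,0,0,0,0,0.4],[0.0133,0,0,0,0,0,0.25],[0.0133,0.003,0,0,0,0,0.22],[0.0133,0.003,0,0,0,0,0.2],[0.0133,0.003,0,0,0,0,0.2],[0.0133,0.003,0,0,0,0,0.2],[0.0133,0.003,0,0,0,0,0.2]]'|f
for i in 1;do python3 -m creep '[[0,0,0,0,0,0,0.194],[0,0,0,0,0,0,0.188],[0,0,0,0,0,0,0.188],[0,0,0,0,0,0,0.188]]'|f
python3 -m creep '[[0,-0.002,0,0,0,0,0.188],[0,-0.002,0,0,0,0,0.188],[0,-0.002,0,0,0,0,0.188]]'|f
python3 -m creep '[[0,-0.002,0,0,0,0,0.188],[0,-0.002,0,0,0,0,0.188],[0,-0.002,0,0,0,0,0.188]]'|f
python3 -m creep '[[0,0.004,0,0,0,0,0.188],[0,0.004,0,0,0,0,0.182],[0,0.004,0,0,0,0,0.182],[0,0.004,0,0,0,0,0.182]]'|f
python3 -m creep '[[0,-0.002,0,0,0,0,0.182],[0,-0.002,0,0,0,0,0.182],[0,-0.002,0,0,0,0,0.182]]'|f
python3 -m creep '[[0,-0.003,0,0,0,0,0.182],[0,-0.003,0,0,0,0,0.182],[0,-0.003,0,0,0,0,0.182]]'|f
done
```

```text
eef_pos: [0.5028, 0.4135, 0.1375] force: [0.3, 0.4, 0.3] finger_gap: 0.0189 
eef_pos: [0.5028, 0.4136, 0.1375] force: [0.1, 0.8, -0.1] finger_gap: 0.0177 
eef_pos: [0.5024, 0.4136, 0.138] force: [3.4, 4.3, -11.6] finger_gap: 0.0179 
eef_pos: [0.502, 0.4136, 0.1397] force: [0.9, 5.7, -14.0] finger_gap: 0.0181 
eef_pos: [0.503, 0.4136, 0.1388] force: [-3.0, -1.7, 6.3] finger_gap: 0.0176 
eef_pos: [0.503, 0.4135, 0.1388] force: [3.2, 4.1, -9.1] finger_gap: 0.0176 
eef_pos: [0.5027, 0.4135, 0.139] force: [11.0, 10.5, -28.4] finger_gap: 0.0182
```

```bash
f(){ tail -n +2|grep -v ee_rot|tr '\n' ' ';echo; }
python3 -m creep '[[0,-0.002,0,0,0,0,0.182],[0,-0.002,0,0,0,0,0.182],[0,-0.002,0,0,0,0,0.182]]'|f
python3 -m creep '[[0,-0.002,0,0,0,0,0.182],[0,-0.002,0,0,0,0,0.182],[0,-0.002,0,0,0,0,0.182]]'|f
python3 -m creep '[[0,0.009,0,0,0,0,0.185],[0,0.009,0,0,0,0,0.1],[0,0.009,0,0,0,0,0.1],[0,0.009,0,0,0,0,0.1]]'|f
python3 -m creep '[[0,-0.004,0,0,0,0,0.1],[0,-0.005,0,0,0,0,0.1],[0,-0.005,0,0,0,0,0.1]]'|f
python3 -m creep '[[0,-0.002,0,0,0,0,0.1],[0,-0.002,0,0,0,0,0.1],[0,-0.002,0,0,0,0,0.1]]'|f
python3 -m creep '[[0,-0.002,0,0,0,0,0.1],[0,-0.002,0,0,0,0,0.1],[0,-0.002,0,0,0,0,0.1]]'|f
python3 -m creep '[[0,0.006,0,0,0,0,0.19],[0,0.006,0,0,0,0,0.189],[0,0.006,0,0,0,0,0.189],[0,0.006,0,0,0,0,0.189]]'|f
python3 -m creep '[[0,-0.003,0,0,0,0,0.189],[0,-0.003,0,0,0,0,0.189],[0,-0.003,0,0,0,0,0.189]]'|f

```

```text
eef_pos: [0.5018, 0.4136, 0.1397] force: [10.0, 12.3, -35.6] finger_gap: 0.0178 
eef_pos: [0.501, 0.4137, 0.1412] force: [5.7, 13.2, -36.4] finger_gap: 0.0178 
eef_pos: [0.5033, 0.4136, 0.1391] force: [-2.8, -1.2, 8.0] finger_gap: 0.0179 
eef_pos: [0.503, 0.4135, 0.1392] force: [13.9, 10.8, -28.4] finger_gap: 0.0178 
eef_pos: [0.5023, 0.4136, 0.1397] force: [13.4, 12.7, -36.5] finger_gap: 0.0178 
eef_pos: [0.5013, 0.4136, 0.141] force: [7.3, 14.4, -40.0] finger_gap: 0.0175 
eef_pos: [0.502, 0.4136, 0.1404] force: [-5.2, 0.5, -0.9] finger_gap: 0.0175 
eef_pos: [0.5024, 0.4136, 0.1431] force: [-3.3, 4.5, -9.3] finger_gap: 0.0185
```

```bash
python3 -m creep '[[0,-0.03,0,0,0,0,0.3],[0,-0.06,0,0,0,0,0.5],[0,-0.06,0,0,0,0,0.5],[0,-0.06,0,0,0,0,0.5]]' >/dev/null
cat > cases.py <<'E'
from meas import *
def cases():
    m=measure(); W=m['W']; X,Y,Z=[W[...,i] for i in range(3)]
    q=(Z>.006)&(Z<.05)&(X>.28)&(X<.53)&(abs(Y)<.33)
    n,l,s,ce=cv2.connectedComponentsWithStats(q.astype(np.uint8))
    for i in range(1,n):
        k=l==i
        if s[i,4]<80 or s[i,4]>260 or np.nanmedian(Z[k])>.018: continue
        P=np.c_[X[k],Y[k]]; ctr,sz,a=rect(P)
        b=P[(np.hypot(*(P-ctr).T)>.0165)&(np.hypot(*(P-ctr).T)<.024)]-ctr
        t=np.arctan2(b[:,1],b[:,0]); lug=np.rad2deg(np.angle(np.exp(2j*t).mean())/2)
        print("case c",ctr,"sz",sz,"rect lug",(a if sz[0]>sz[1] else a-90),"lug2",lug.round(1),"mean",P.mean(0).round(4),"hsv",np.median(m['hsv'][k],axis=0))
    k=(Z>.028)&(Z<.045)&(X>.44)&(X<.56)&(abs(Y+.045)<.03)&(m['hsv'][...,2]<60); print("stop",X[k].mean(),Y[k].mean(),k.sum())
    return m
E
python3 - <<'E'
from cases import *
cases()
print(tool()[0],"yaw",np.rad2deg(np.arctan2(*tool()[1].as_matrix()[[1,0],0])))
plan([.427,.0885,.15],Rdown(47)); plan([.427,.0885,.15],Rdown(47+180))
print(sense()['joint_positions'].round(2))
E
```

```text
case c [ 0.4399 -0.2566] sz [0.0365 0.0309] rect lug 83.17 lug2 -69.4 mean [ 0.4399 -0.255 ] hsv [129.  14. 104.]
case c [0.4266 0.0883] sz [0.0296 0.0391] rect lug -45.29 lug2 -48.2 mean [0.4269 0.088 ] hsv [ 16.  79. 149.]
case c [ 0.4264 -0.0481] sz [0.0291 0.0397] rect lug -53.79 lug2 -69.5 mean [ 0.4269 -0.0487] hsv [130.  14.  70.]
stop 0.521502179081604 -0.04298876575863639 109
[0.50273694 0.41315558 0.20248541] yaw 85.29952413379685
shift mm [-329.7   52.8   48.8] rot [-0.     0.668 -0.001] deg 38.3
shift mm [-329.7   52.8   48.8] rot [-1.000e-03 -2.473e+00  0.000e+00] deg 141.7
[ 0.63  0.53  1.2  -0.    1.41 -0.86]
```

```bash
f(){ tail -n +2|tr '\n' ' ';echo; }
python3 -m creep '[[-0.33,0.083,0.049,0,0.7,0,0.5],[-0.33,0.083,0.049,0,0.7,0,0.5],[-0.33,0.083,0.049,0,0.7,0,0.5],[-0.33,0.083,0.049,0,0.7,0,0.5],[-0.33,0.083,0.049,0,0.7,0,0.5],[-0.33,0.083,0.049,0,0.7,0,0.5],[-0.33,0.083,0.049,0,0.7,0,0.5],[-0.33,0.083,0.049,0,0.7,0,0.5],[-0.33,0.083,0.049,0,0.7,0,0.5]]'|f
python3 -c "
from h import *
plan([.4268,.0886,.004],Rdown(45))"
```

```text
eef_pos: [0.4272, 0.0894, 0.1204] ee_rot: [0.653, 0.272, -0.272, -0.653] force: [0.2, 0.3, -0.3] finger_gap: 0.047 
shift mm [ -0.8 116.4  -0.3] rot [0.    0.005 0.   ] deg 0.3
```

```bash
f(){ tail -n +2|grep -v ee_rot|tr '\n' ' ';echo; }
python3 -m creep '[[-0.001,0.05,0,0,0,0,0.45],[-0.001,0.09,0,0,0,0,0.42],[-0.001,0.107,0,0,0,0,0.42],[-0.001,0.115,0,0,0,0,0.42],[-0.001,0.115,0,0,0,0,0.42],[-0.001,0.115,0,0,0,0,0.42]]'|f
python3 -m creep '[[0,0,0,0,0,0,0.38],[0,0,0,0,0,0,0.36],[0,0,0,0,0,0,0.35],[0,0,0,0,0,0,0.345],[0,0,0,0,0,0,0.341],[0,0,0,0,0,0,0.34],[0,0,0,0,0,0,0.339],[0,0,0,0,0,0,0.338],[0,0,0,0,0,0,0.338],[0,0,0,0,0,0,0.338]]'|f
python3 -m creep '[[0,-0.005,0,0,0,0,0.338],[0,-0.01,0,0,0,0,0.338],[0,-0.02,0,0,0,0,0.338],[0,-0.03,0,0,0,0,0.338],[0,-0.03,0,0,0,0,0.338]]'|f
python3 - <<'E'
from cases import *
m=measure(); 
px=proj([tool()[0]],m['c'])[0]; print(px)
u,v=px.astype(int); save("grip1.png",m['p'],(u-60,v-50,u+60,v+50),4)
p,d,c=shot("scene"); px=proj([tool()[0]],c)[0];print(px);u,v=px.astype(int); save("grip1s.png",p,(u-60,v-50,u+60,v+50),4)
a=cv2.imread("pics/grip1.png");b=cv2.imread("pics/grip1s.png");cv2.imwrite("pics/g1.png",cv2.resize(np.hstack([a,b]),(800,333)))
E
```

```text
eef_pos: [0.4268, 0.0882, 0.0062] force: [-0.4, -0.7, 0.2] finger_gap: 0.0397 
eef_pos: [0.4262, 0.0879, 0.0054] force: [1.1, 0.9, 0.9] finger_gap: 0.0317 
eef_pos: [0.4268, 0.088, 0.0364] force: [-0.1, -0.6, -0.7] finger_gap: 0.0321 
[245.33114875 242.70227612]
[293.97366408 199.97984517]
```

View pics/g1.png

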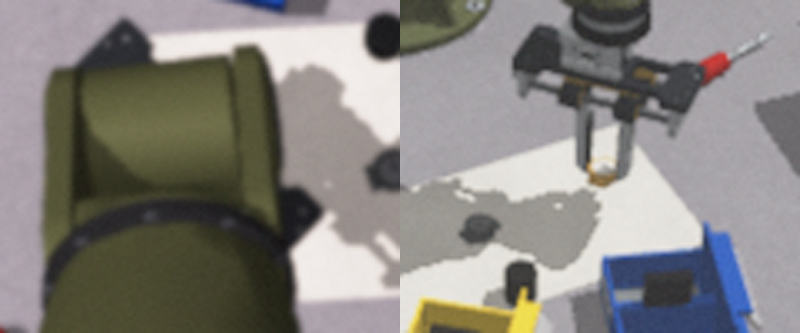

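```bash
f(){ tail -n +2|grep -v ee_rot|tr '\n' ' ';echo; }
python3 -m creep '[[0,-0.03,0,0,0,0,0.337],[0,-0.06,0,0,0,0,0.337],[0,-0.09,0,0,0,0,0.337],[0,-0.09,0,0,0,0,0.337]]'|f
python3 -c "
from h import *
plan([.5867,.071,.125],Rdown(74.5))"
```

```text
eef_pos: [0.4271, 0.088, 0.1267] force: [-0.1, 0.4, -1.8] finger_gap: 0.0323 
shift mm [ 100.4    2.2 -125.3] rot [ 0.002 -0.511  0.002] deg 29.3
```

```bash
f(){ tail -n +2|grep -v ee_rot|tr '\n' ' ';echo; }
python3 -m creep '[[0.025,0.002,-0.031,0,-0.12,0,0.337],[0.05,0.002,-0.062,0,-0.25,0,0.337],[0.075,0.002,-0.094,0,-0.38,0,0.337],[0.1004,0.002,-0.1253,0,-0.51,0,0.337],[0.1004,0.002,-0.1253,0,-0.51,0,0.337],[0.1004,0.002,-0.1253,0,-0.51,0,0.337],[0.1004,0.002,-0.1253,0,-0.51,0,0.337]]'|f
python3 - <<'E'
from h import *
plan([.5867,.071,.0105],Rdown(74.5))
p,d,c=shot("scene"); px=proj([tool()[0]],c)[0];u,v=px.astype(int); save("pl1.png",p,(u-70,v-50,u+70,v+70),5)
E
```

```text
eef_pos: [0.5851, 0.071, 0.1232] force: [-0.2, 0.2, 0.4] finger_gap: 0.032 
shift mm [  0.4 112.7  -1.6] rot [-0.001 -0.002 -0.   ] deg 0.1
```

View pics/pl1.png

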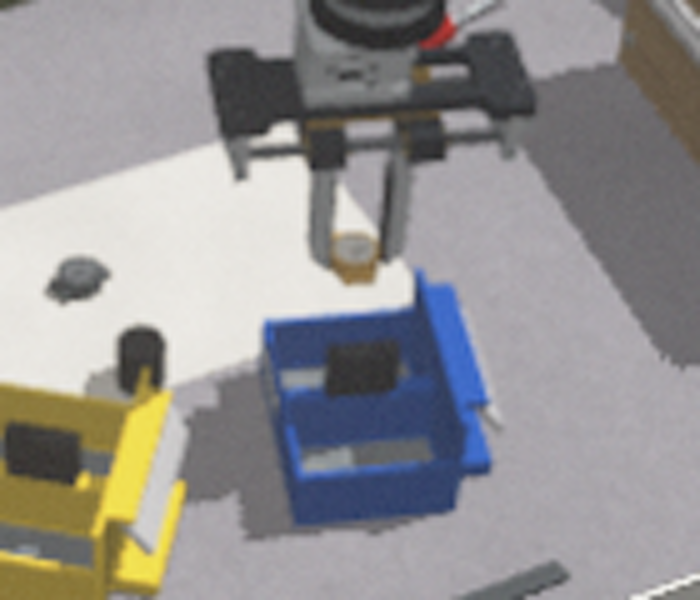

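```bash
f(){ tail -n +2|grep -v ee_rot|tr '\n' ' ';echo; }
python3 -m creep '[[0,0.03,-0.0016,0,0,0,0.337],[0,0.06,-0.0016,0,0,0,0.337],[0,0.08,-0.0016,0,0,0,0.337],[0,0.095,-0.0016,0,0,0,0.337],[0,0.104,-0.0016,0,0,0,0.337],[0,0.109,-0.0016,0,0,0,0.337],[0,0.112,-0.0016,0,0,0,0.337],[0,0.112,-0.0016,0,0,0,0.337],[0,0.112,-0.0016,0,0,0,0.337]]'|f
python3 -m creep '[[0,0.0005,0,0,0,0,0.338],[0,0.0005,0,0,0,0,0.342],[0,0.0005,0,0,0,0,0.36],[0,0.0005,0,0,0,0,0.4],[0,0.0005,0,0,0,0,0.46],[0,0.0005,0,0,0,0,0.46]]'|f
python3 -m creep '[[0,-0.02,0,0,0,0,0.46],[0,-0.06,0,0,0,0,0.46],[0,-0.11,0,0,0,0,0.46],[0,-0.15,0,0,0,0,0.46],[0,-0.15,0,0,0,0,0.46]]'|f
python3 - <<'E'
from cases import *
m=cases()
q=np.rad2deg(0)
plan([.4268,-.0484,.13],Rdown(18))
W=m['W'];X,Y,Z=[W[...,i] for i in range(3)]
k=(Z>.07)&(Z<.09)&(m['hsv'][...,2]<60)&(abs(X-.61)<.04)&(abs(Y+.14)<.04); print(rect(np.c_[X[k],Y[k]]),k.sum())
E
```

```text
eef_pos: [0.5877, 0.0705, 0.0118] force: [-0.1, -0.2, -0.7] finger_gap: 0.0319 
eef_pos: [0.5875, 0.0705, 0.0109] force: [-0.2, -0.3, -0.4] finger_gap: 0.0432 
eef_pos: [0.5888, 0.0706, 0.1657] force: [-0.4, 1.0, 0.3] finger_gap: 0.0427 
case c [ 0.4405 -0.2541] sz [0.0304 0.0389] rect lug -76.75 lug2 -75.5 mean [ 0.44   -0.2536] hsv [130.  13.  70.]
case c [ 0.4274 -0.0502] sz [0.0363 0.0314] rect lug 84.79 lug2 -65.4 mean [ 0.4273 -0.0489] hsv [129.  12. 121.]
stop 0.5214014896145217 -0.04275838336439121 104
shift mm [-157.8   32.6  123.4] rot [0.002 0.985 0.003] deg 56.4
(array([ 0.6098, -0.1403]), array([0.0419, 0.0119]), 51.28) 98
```

```bash
f(){ tail -n +2|grep -v ee_rot|tr '\n' ' ';echo; }
python3 -m creep '[[-0.05,0.0,0.04,0,0.18,0,0.44],[-0.158,0.043,0.1234,0,0.92,0,0.44],[-0.158,0.043,0.1234,0,0.92,0,0.44],[-0.158,0.043,0.1234,0,0.92,0,0.44],[-0.158,0.043,0.1234,0,0.92,0,0.44],[-0.158,0.043,0.1234,0,0.92,0,0.44],[-0.158,0.043,0.1234,0,0.92,0,0.44],[-0.158,0.043,0.1234,0,0.92,0,0.44],[-0.158,0.043,0.1234,0,0.92,0,0.44],[-0.158,0.043,0.1234,0,0.92,0,0.44]]'|f
python3 - <<'E'
from h import *
plan([.4272,-.0490,.0055],Rdown(22))
p,d,c=shot("scene"); W=cloud(d,c); 
q=(W[...,2]>.006)&(W[...,2]<.02)&(np.hypot(W[...,0]-.4272,W[...,1]+.049)<.03); print(W[q].mean(0),q.sum())
E
```

```text
eef_pos: [0.4262, -0.0485, 0.1179] force: [-0.3, 0.6, -0.3] finger_gap: 0.0415 
shift mm [  0.7 112.4  -0.8] rot [-0.    -0.004 -0.   ] deg 0.2
[ 0.43108205 -0.04937347  0.01111336] 72
```

```bash
f(){ tail -n +2|grep -v ee_rot|tr '\n' ' ';echo; }
python3 -m creep '[[0.001,0.05,-0.001,0,0,0,0.43],[0.001,0.09,-0.001,0,0,0,0.42],[0.001,0.105,-0.001,0,0,0,0.42],[0.001,0.112,-0.001,0,0,0,0.42],[0.001,0.112,-0.001,0,0,0,0.4],[0.001,0.112,-0.001,0,0,0,0.38]]'|f
python3 -m creep '[[0,0,0,0,0,0,0.36],[0,0,0,0,0,0,0.35],[0,0,0,0,0,0,0.345],[0,0,0,0,0,0,0.341],[0,0,0,0,0,0,0.339],[0,0,0,0,0,0,0.338],[0,0,0,0,0,0,0.337],[0,0,0,0,0,0,0.337],[0,0,0,0,0,0,0.337]]'|f
python3 -m creep '[[0,-0.01,0,0,0,0,0.337],[0,-0.03,0,0,0,0,0.337],[0,-0.06,0,0,0,0,0.337],[0,-0.09,0,0,0,0,0.337],[0,-0.12,0,0,0,0,0.337],[0,-0.12,0,0,0,0,0.337],[0,-0.12,0,0,0,0,0.337]]'|f
python3 - <<'E'
from cases import *
a=np.deg2rad(54); 
for s in(1,-1): 
    t=np.array([.610,-.140])+s*.034*np.array([-np.sin(a),np.cos(a)]); print(t); plan([*t,.125],Rdown(54))
p,d,c=shot("scene"); W=cloud(d,c); T=tool()[0]
q=(np.hypot(W[...,0]-.4272,W[...,1]+.049)<.03)&(W[...,2]>.006)&(W[...,2]<.03); print("left behind",q.sum())
q=(np.hypot(W[...,0]-T[0],W[...,1]-T[1])<.025)&(abs(W[...,2]-T[2]-.005)<.009); print("held",q.sum())
E
```

```text
eef_pos: [0.4282, -0.0493, 0.0069] force: [-0.8, -0.0, 0.0] finger_gap: 0.0358 
eef_pos: [0.4276, -0.0492, 0.006] force: [0.6, -0.2, 0.7] finger_gap: 0.0317 
eef_pos: [0.427, -0.0491, 0.1253] force: [0.2, 0.5, -0.3] finger_gap: 0.0317 
[ 0.58249342 -0.1200153 ]
shift mm [ 118.2    0.2 -123.4] rot [-0.001 -0.563 -0.001] deg 32.3
[ 0.63750658 -0.1599847 ]
shift mm [ 1.545e+02  1.000e-01 -1.809e+02] rot [-0.001 -0.563 -0.001] deg 32.3
left behind 2
held 72
```

```bash
f(){ tail -n +2|grep -v ee_rot|tr '\n' ' ';echo; }
python3 -m creep '[[0.03,0,-0.031,0,-0.14,0,0.337],[0.06,0,-0.062,0,-0.28,0,0.337],[0.09,0,-0.093,0,-0.42,0,0.337],[0.1182,0,-0.1234,0,-0.563,0,0.337],[0.1182,0,-0.1234,0,-0.563,0,0.337],[0.1182,0,-0.1234,0,-0.563,0,0.337],[0.1182,0,-0.1234,0,-0.563,0,0.337]]'|f
python3 - <<'E'
from h import *
plan([.5825,-.1195,.0115],Rdown(54))
E
```

```text
eef_pos: [0.5823, -0.1196, 0.1258] force: [0.2, 0.7, -0.8] finger_gap: 0.0317 
shift mm [ 3.000e-01  1.143e+02 -1.000e-01] rot [-0.001 -0.001 -0.   ] deg 0.1
```

```bash
f(){ tail -n +2|grep -v ee_rot|tr '\n' ' ';echo; }
python3 -m creep '[[0,0.03,0,0,0,0,0.337],[0,0.06,0,0,0,0,0.337],[0,0.08,0,0,0,0,0.337],[0,0.095,0,0,0,0,0.337],[0,0.104,0,0,0,0,0.337],[0,0.11,0,0,0,0,0.337],[0,0.1135,0,0,0,0,0.337],[0,0.1145,0,0,0,0,0.337],[0,0.1145,0,0,0,0,0.337],[0,0.1145,0,0,0,0,0.337]]'|f
python3 -m creep '[[0,0,0,0,0,0,0.338],[0,0,0,0,0,0,0.342],[0,0,0,0,0,0,0.36],[0,0,0,0,0,0,0.4],[0,0,0,0,0,0,0.46],[0,0,0,0,0,0,0.46]]'|f
python3 -m creep '[[0,-0.02,0,0,0,0,0.46],[0,-0.06,0,0,0,0,0.46],[0,-0.11,0,0,0,0,0.46],[0,-0.11,0,0,0,0,0.46],[0,-0.11,0,0,0,0,0.46]]'|f
python3 - <<'E'
from cases import *
m=cases()
plan([.440,-.2545,.12],Rdown(18))
E
```

```text
eef_pos: [0.5831, -0.1201, 0.0117] force: [0.4, -0.4, 0.8] finger_gap: 0.0316 
eef_pos: [0.5829, -0.1201, 0.0114] force: [-0.0, 0.3, 0.1] finger_gap: 0.0431 
eef_pos: [0.5828, -0.12, 0.1218] force: [-1.0, 0.4, -0.2] finger_gap: 0.0434 
case c [ 0.4399 -0.2632] sz [0.024 0.031] rect lug -1.8199999999999932 lug2 15.4 mean [ 0.4409 -0.2606] hsv [129.  13. 123.]
stop 0.5262564710253665 -0.036277447824157615 27
shift mm [-192.7    1.2   36.2] rot [-0.001  0.628 -0.001] deg 36.0
```

```bash
f(){ tail -n +2|grep -v ee_rot|tr '\n' ' ';echo; }
python3 -m creep '[[-0.1927,0,0.036,0,0.645,0,0.44],[-0.1927,0,0.036,0,0.645,0,0.44],[-0.1927,0,0.036,0,0.645,0,0.44],[-0.1927,0,0.036,0,0.645,0,0.44],[-0.1927,0,0.036,0,0.645,0,0.44],[-0.1927,0,0.036,0,0.645,0,0.44],[-0.1927,0,0.036,0,0.645,0,0.44],[-0.1927,0,0.036,0,0.645,0,0.44]]'|f
python3 - <<'E'
from h import *
plan([.4402,-.2538,.0055],Rdown(17))
p,d,c=shot("scene"); W=cloud(d,c); 
q=(W[...,2]>.006)&(W[...,2]<.02)&(np.hypot(W[...,0]-.44,W[...,1]+.254)<.06); print(W[q].mean(0),q.sum(),"expect (.4438,-.2545)")
E
```

```text
eef_pos: [0.4408, -0.2543, 0.1213] force: [0.2, 0.7, 0.5] finger_gap: 0.0414 
shift mm [ -0.4 115.8   0.6] rot [-0.     0.002 -0.   ] deg 0.1
[ 0.44310592 -0.25332017  0.01106267] 87 expect (.4438,-.2545)
```

```bash
f(){ tail -n +2|grep -v ee_rot|tr '\n' ' ';echo; }
python3 -m creep '[[0,0.05,0.001,0,0,0,0.43],[0,0.09,0.001,0,0,0,0.42],[0,0.107,0.001,0,0,0,0.42],[0,0.115,0.001,0,0,0,0.42],[0,0.115,0.001,0,0,0,0.4],[0,0.115,0.001,0,0,0,0.38]]'|f
python3 -m creep '[[0,0,0,0,0,0,0.36],[0,0,0,0,0,0,0.35],[0,0,0,0,0,0,0.345],[0,0,0,0,0,0,0.341],[0,0,0,0,0,0,0.339],[0,0,0,0,0,0,0.338],[0,0,0,0,0,0,0.337],[0,0,0,0,0,0,0.337],[0,0,0,0,0,0,0.337]]'|f
python3 -m creep '[[0,-0.01,0,0,0,0,0.337],[0,-0.03,0,0,0,0,0.337],[0,-0.06,0,0,0,0,0.337],[0,-0.09,0,0,0,0,0.337],[0,-0.12,0,0,0,0,0.337],[0,-0.12,0,0,0,0,0.337],[0,-0.12,0,0,0,0,0.337]]'|f
python3 - <<'E'
from cases import *
plan([.6375,-.1595,.125],Rdown(54))
p,d,c=shot("scene"); W=cloud(d,c); T=tool()[0]
q=(np.hypot(W[...,0]-.44,W[...,1]+.254)<.05)&(W[...,2]>.006)&(W[...,2]<.03); print("left behind",q.sum())
q=(np.hypot(W[...,0]-T[0],W[...,1]-T[1])<.025)&(abs(W[...,2]-T[2]-.005)<.009); print("held",q.sum())
E
```

```text
eef_pos: [0.4408, -0.2542, 0.0076] force: [-0.5, -0.5, -0.6] finger_gap: 0.0358 
eef_pos: [0.4403, -0.2538, 0.0065] force: [1.1, 0.0, 1.1] finger_gap: 0.0316 
eef_pos: [0.4398, -0.2535, 0.1258] force: [0.6, 0.7, -1.0] finger_gap: 0.0314 
shift mm [216.6   0.6  32.1] rot [-0.001 -0.646 -0.   ] deg 37.0
left behind 3
held 65
```

```bash
f(){ tail -n +2|grep -v ee_rot|tr '\n' ' ';echo; }
python3 -m creep '[[0.043,0,0.006,0,-0.13,0,0.337],[0.086,0,0.013,0,-0.26,0,0.337],[0.13,0,0.019,0,-0.39,0,0.337],[0.173,0,0.026,0,-0.52,0,0.337],[0.2166,0,0.032,0,-0.646,0,0.337],[0.2166,0,0.032,0,-0.646,0,0.337],[0.2166,0,0.032,0,-0.646,0,0.337]]'|f
python3 - <<'E'
from h import *
plan([.6375,-.1595,.0118],Rdown(54))
E
```

```text
eef_pos: [0.6372, -0.1599, 0.1252] force: [0.4, -0.6, -0.6] finger_gap: 0.0315 
shift mm [  0.6 113.4  -0.3] rot [-0.002 -0.001 -0.001] deg 0.1
```

```bash
f(){ tail -n +2|grep -v ee_rot|tr '\n' ' ';echo; }
python3 -m creep '[[0,0.03,0,0,0,0,0.337],[0,0.06,0,0,0,0,0.337],[0,0.08,0,0,0,0,0.337],[0,0.095,0,0,0,0,0.337],[0,0.104,0,0,0,0,0.337],[0,0.11,0,0,0,0,0.337],[0,0.113,0,0,0,0,0.337],[0,0.1135,0,0,0,0,0.337],[0,0.1135,0,0,0,0,0.337],[0,0.1135,0,0,0,0,0.337]]'|f
python3 -m creep '[[0,0,0,0,0,0,0.338],[0,0,0,0,0,0,0.342],[0,0,0,0,0,0,0.36],[0,0,0,0,0,0,0.4],[0,0,0,0,0,0,0.46],[0,0,0,0,0,0,0.46]]'|f
python3 -m creep '[[0,-0.02,0,0,0,0,0.46],[0,-0.06,0,0,0,0,0.46],[0,-0.14,0,0,0,0,0.46],[-0.1,-0.14,0.2,0,0,0,0.46],[-0.1,-0.14,0.2,0,0,0,0.46],[-0.1,-0.14,0.2,0,0,0,0.46],[-0.1,-0.14,0.2,0,0,0,0.46]]'|f
python3 - <<'E'
from h import *
plan([.35,-.2,.25],Rdown(54)); print(sense()['joint_positions'].round(2),sense()['time_s'])
p,d,c=shot("top"); save("pl3.png",p,(150,100,470,310),2.4)
E
```

```text
eef_pos: [0.6381, -0.1598, 0.0132] force: [0.2, -0.0, -1.2] finger_gap: 0.0321 
eef_pos: [0.638, -0.1598, 0.013] force: [-0.3, 0.1, -0.2] finger_gap: 0.0436 
eef_pos: [0.4154, -0.1228, 0.1545] force: [0.3, -0.9, 0.7] finger_gap: 0.0431 
shift mm [-100.8  -95.6    7.4] rot [0.002 0.    0.   ] deg 0.1
[-0.37  0.09  1.9  -0.    1.15 -1.31] 35.575
```

View pics/pl3.png

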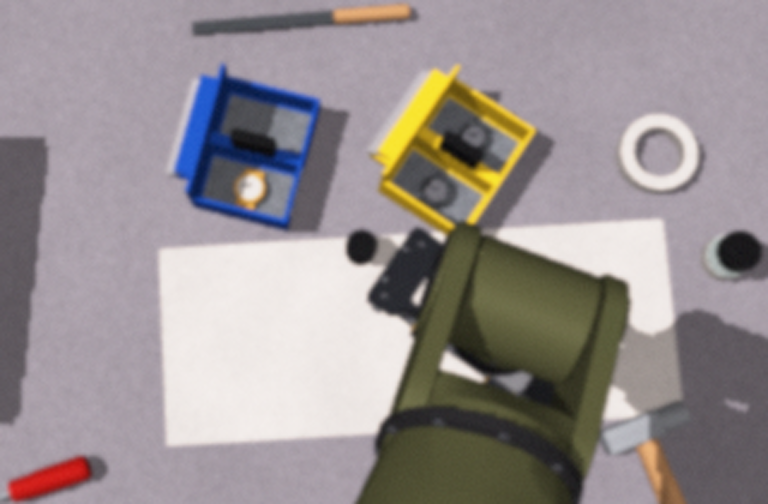

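```bash
cat > totes.py <<'E'
from meas import *
def totes():
    m=measure(); W=m['W']; X,Y,Z=[W[...,i] for i in range(3)]
    H,S,V=[m['hsv'][...,i].astype(int) for i in range(3)]
    for n,lo,hi,g in(("blue",105,130,(.62,.062)),("yellow",20,34,(.61,-.14))):
        near=np.hypot(X-g[0],Y-g[1])<.1
        k=(H>lo)&(H<hi)&(S>150)&(V>50)&(Z>.036)&(Z<.05)&near
        c1,s1,a1=rect(np.c_[X[k],Y[k]])
        if s1[0]>s1[1]: a1=a1-90
        f=(V<60)&(Z>.074)&(Z<.09)&(np.hypot(X-g[0],Y-g[1])<.05)
        c2,s2,a2=rect(np.c_[X[f],Y[f]]); P=np.c_[X[f],Y[f]]
        if s2[1]>s2[0]: a2=a2-90
        w,v=np.linalg.eigh(np.cov(P.T)); ax=v[:,1]*np.sign(v[1,1])
        print(n,"walls",c1,s1,a1,"fin",c2,s2,a2,"pca",np.rad2deg(np.arctan2(ax[1],ax[0])).round(1),P.mean(0).round(4),f.sum())
        e=(Z>.072)&(Z<.09)&near&(H>lo)&(H<hi)&(S>150); P=np.c_[X[e],Y[e]]; w,v=np.linalg.eigh(np.cov(P.T)); nv=v[:,0]*np.sign(v[1,0]); print("   back wall yaw",np.rad2deg(np.arctan2(nv[1],nv[0])).round(1),rect(P))
        q=(Z>.008)&(Z<.024)&near&(abs(S-0)<120); 
    k=(Z>.01)&(Z<.022)&(np.hypot(X-.5875,Y-.0705)<.021);print("brass cam",rect(np.c_[X[k],Y[k]]),"arm .5875 .0705")
    return m
E
python3 - <<'E'
from totes import *
totes(); plan([.620,.0623,.15],Rdown(-15.2))
E
```

```text
blue walls [0.6191 0.0608] [0.0969 0.131 ] 74.76 fin [0.6201 0.0627] [0.0438 0.0119] 74.16 pca 73.1 [0.6194 0.0624] 99
   back wall yaw 75.1 (array([0.6285, 0.1042]), array([0.044 , 0.1231]), 74.49)
yellow walls [ 0.61   -0.1419] [0.0971 0.1338] 54.77 fin [ 0.6109 -0.1403] [0.0437 0.0129] 55.83 pca 55.8 [ 0.61   -0.1404] 100
   back wall yaw 55.5 (array([ 0.6335, -0.1014]), array([0.0971, 0.0913]), 11.4)
brass cam (array([0.5871, 0.0684]), array([0.0295, 0.0401]), 88.34) arm .5875 .0705
shift mm [270.    5.1 -56.6] rot [0.002 1.208 0.002] deg 69.2
```

```bash
f(){ tail -n +2|grep -v ee_rot|tr '\n' ' ';echo; }
python3 -m creep '[[0.27,0,-0.057,0,1.208,0,0.4],[0.27,0,-0.057,0,1.208,0,0.4],[0.27,0,-0.057,0,1.208,0,0.4],[0.27,0,-0.057,0,1.208,0,0.4],[0.27,0,-0.057,0,1.208,0,0.4],[0.27,0,-0.057,0,1.208,0,0.4],[0.27,0,-0.057,0,1.208,0,0.4],[0.27,0,-0.057,0,1.208,0,0.4],[0.27,0,-0.057,0,1.208,0,0.4],[0.27,0,-0.057,0,1.208,0,0.4]]'|f
python3 - <<'E'
from h import *
plan([.6198,.0627,.052],Rdown(-15.3))
E
```

```text
eef_pos: [0.6222, 0.0617, 0.1532] force: [-0.4, 0.5, -0.2] finger_gap: 0.0374 
shift mm [ -2.6 101.2   0.3] rot [-0.     0.003  0.   ] deg 0.2
```

```bash
f(){ tail -n +2|grep -v ee_rot|tr '\n' ' ';echo; }
python3 -m creep '[[-0.0026,0.04,0,0,0,0,0.4],[-0.0026,0.08,0,0,0,0,0.4],[-0.0026,0.095,0,0,0,0,0.35],[-0.0026,0.101,0,0,0,0,0.3],[-0.0026,0.101,0,0,0,0,0.2],[-0.0026,0.101,0,0,0,0,0.15],[-0.0026,0.101,0,0,0,0,0.13],[-0.0026,0.101,0,0,0,0,0.11],[-0.0026,0.101,0,0,0,0,0],[-0.0026,0.101,0,0,0,0,0],[-0.0026,0.101,0,0,0,0,0]]'|f
python3 -m creep '[[0,-0.01,0,0,0,0,0],[0,-0.03,0,0,0,0,0],[0,-0.06,0,0,0,0,0],[0,-0.1,0,0,0,0,0],[0,-0.14,0,0,0,0,0],[0,-0.14,0,0,0,0,0],[0,-0.14,0,0,0,0,0]]'
python3 - <<'E'
from h import *
p,d,c=shot("scene"); px=proj([tool()[0]],c)[0];u,v=px.astype(int); save("lift1.png",p,(u-70,v-60,u+70,v+60),4)
print(tool()[1].as_matrix().round(3))
E
```

```text
eef_pos: [0.62, 0.0625, 0.0528] force: [-0.5, 0.1, 6.7] finger_gap: 0.012 
time_s: 39.17
eef_pos: [0.619, 0.0625, 0.191]
ee_rot: [0.701, -0.094, 0.093, -0.701]
force: [0.4, 0.5, -3.4]
finger_gap: 0.0119
[[ 0.965 -0.002  0.262]
 [-0.262 -0.     0.965]
 [-0.002 -1.    -0.001]]
```

View pics/lift1.png

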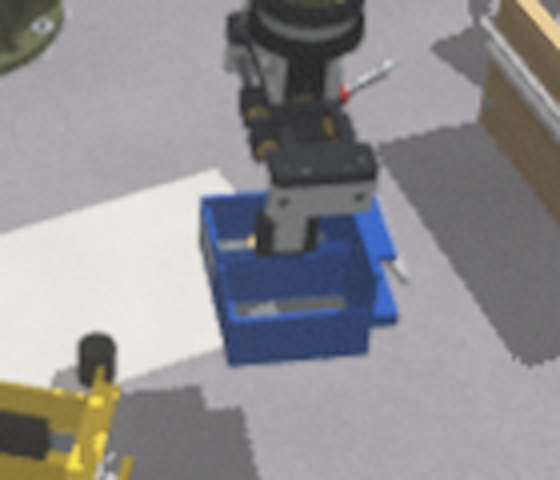

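```bash
cat > hang.py <<'E'
from h import *
A=np.deg2rad(85.25); xp=np.array([np.cos(A),np.sin(A),0]); yp=np.array([-xp[1],xp[0],0]); F=np.array([.5025,.4046,0])
def pose(sx,sz,th,yy,tx=-.5,h=52.8):
    """TCP pose for the strip edge at (sx,sz) mm in the panel frame, tilt th deg, slot yy mm; tx,h: TCP in tote frame"""
    t=np.deg2rad(th); x,z=tx-78,h-50
    X=sx+x*np.cos(t)+z*np.sin(t); Z=sz-x*np.sin(t)+z*np.cos(t)
    return F+xp*X/1000+yp*yy/1000+[0,0,Z/1000],Rdown(85.25-90,-th)
def strip(tx=-.5,h=52.8):
    "where the strip edge is now (mm, panel frame), tilt and yaw error, from the measured TCP"
    p,R=tool(); M=R.as_matrix(); q=p+(M[:,2]*(78-tx)+M[:,1]*(h-50))/1000-F
    return (q@xp*1000).round(1),(q@yp*1000).round(1),(q[2]*1000).round(1),"tilt",np.rad2deg(np.arcsin(-M[2,2])).round(2),"yaw err",(np.rad2deg(np.arctan2(M[1,2],M[0,2]))-85.25).round(2)
E
python3 - <<'E'
from hang import *
print(strip())
a=pose(-70,175,0,-75); plan(*a)
b=pose(-70,175,30,-75); plan(*b,*a)
c=pose(-10,168,30,-75); plan(*c,*b)
E
```

```text
(np.float64(-254.2), np.float64(-158.5), np.float64(187.6), 'tilt', np.float64(0.05), 'yaw err', np.float64(-10.44))
shift mm [-101.3   12.8  167.3] rot [ 0.001 -0.182 -0.002] deg 10.4
shift mm [  0.  -38.9  11.9] rot [-0.524  0.     0.   ] deg 30.0
shift mm [ -0.  -23.9  55.5] rot [0. 0. 0.] deg 0.0
```

```bash
f(){ tail -n +2|grep -v ee_rot|tr '\n' ' ';echo; }
python3 -m creep '[[-0.017,0.002,0.028,0,-0.03,0,0],[-0.034,0.004,0.056,0,-0.06,0,0],[-0.051,0.006,0.084,0,-0.09,0,0],[-0.068,0.008,0.112,0,-0.12,0,0],[-0.085,0.01,0.14,0,-0.15,0,0],[-0.1013,0.0128,0.1673,0,-0.182,0,0],[-0.1013,0.0128,0.1673,0,-0.182,0,0],[-0.1013,0.0128,0.1673,0,-0.182,0,0]]'|f
python3 -m creep '[[0,-0.006,0.001,-0.08,0,0,0],[0,-0.012,0.002,-0.16,0,0,0],[0,-0.018,0.004,-0.24,0,0,0],[0,-0.024,0.006,-0.32,0,0,0],[0,-0.03,0.008,-0.4,0,0,0],[0,-0.035,0.01,-0.47,0,0,0],[0,-0.039,0.012,-0.524,0,0,0],[0,-0.039,0.012,-0.524,0,0,0],[0,-0.039,0.012,-0.524,0,0,0]]'|f
python3 - <<'E'
from hang import *
print(strip(),sense()['joint_positions'].round(2)); plan(*pose(-30,170,30,-75)); plan(*pose(-10,168,30,-75))
E
```

```text
eef_pos: [0.5654, 0.25, 0.1781] force: [0.5, -0.8, -3.7] finger_gap: 0.0118 
eef_pos: [0.5668, 0.2618, 0.2179] force: [0.3, -0.4, -3.4] finger_gap: 0.0117 
(np.float64(-70.4), np.float64(-76.0), np.float64(176.3), 'tilt', np.float64(29.96), 'yaw err', np.float64(-0.05)) [ 0.55  0.67  1.04 -0.42  1.75  0.62]
shift mm [ -1.  -14.8  38.1] rot [-0.001 -0.001 -0.001] deg 0.1
shift mm [ -1.  -23.   56.5] rot [-0.001 -0.001 -0.001] deg 0.1
```

```bash
f(){ tail -n +2|grep -v ee_rot|tr '\n' ' ';echo; }
python3 -m creep '[[0,-0.007,0.019,0,0,0,0],[-0.001,-0.015,0.038,0,0,0,0],[-0.001,-0.015,0.038,0,0,0,0],[-0.001,-0.015,0.038,0,0,0,0]]'|f
python3 - <<'E'
from hang import *
print(strip()); plan(*pose(-10,166,30,-75))
p,d,c=shot("scene"); W=cloud(d,c); h=cv2.cvtColor(p,cv2.COLOR_RGB2HSV)
px=proj([F+[0,0,.13]],c)[0];u,v=px.astype(int); save("in1.png",p,(u-80,v-60,u+60,v+45),5)
p,d,c=shot("top"); W=cloud(d,c); h=cv2.cvtColor(p,cv2.COLOR_RGB2HSV).astype(int)
# highest blue: back-wall top, predicted in panel frame
b=(h[...,0]>105)&(h[...,0]<130)&(h[...,1]>150); R=W-F; U=R@xp*1000; Vv=R@yp*1000; Z=W[...,2]*1000
k=b&(U>-120)&(U<0)&(abs(Vv+75)<90)&(Z>100)
print("blue U",np.percentile(U[k],[50,95,99]),"Z max",np.percentile(Z[k],[95,99]),"V",np.percentile(Vv[k],[1,99]))
t=np.deg2rad(30); print("pred wall top outer",-30-28*np.cos(t)+30*np.sin(t),170+28*np.sin(t)+30*np.cos(t))
g=(U>-60)&(U<-12)&(abs(Vv+75)<45)&(Z>150)&~b; print("strip pts",g.sum(),np.percentile(U[g],[50,95,99]),np.percentile(Z[g],[1,5,50]))
E
```

```text
eef_pos: [0.5692, 0.3019, 0.2123] force: [-0.3, -0.5, -3.7] finger_gap: 0.0117 
(np.float64(-30.3), np.float64(-75.0), np.float64(170.6), 'tilt', np.float64(30.01), 'yaw err', np.float64(-0.05))
shift mm [ 0.  -6.1 19.9] rot [ 0.    -0.001 -0.   ] deg 0.0
blue U [-61.3061792  -33.62746277 -27.46325398] Z max [211.86513463 258.166743  ] V [-138.49314613   -9.09407849]
pred wall top outer -39.248711305964285 209.98076211353316
strip pts 3141 [-36.49779373 -14.68269102 -12.59189393] [277.78360482 326.57196897 450.44453779]
```

View pics/in1.png

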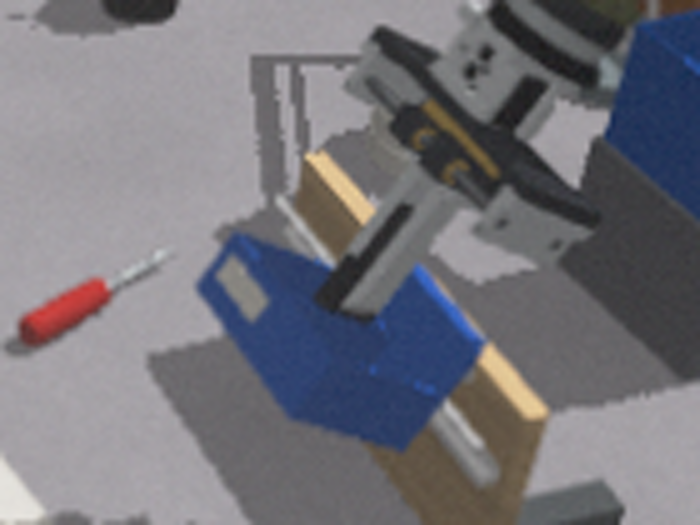

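```bash
f(){ tail -n +2|grep -v ee_rot|tr '\n' ' ';echo; }
python3 -m creep '[[0,-0.003,0.01,0,0,0,0],[0,-0.006,0.02,0,0,0,0],[0,-0.006,0.02,0,0,0,0],[0,-0.006,0.02,0,0,0,0]]'|f
python3 - <<'E'
from hang import *
print(strip()); a=pose(-10,165.5,30,-75)
for w in((-10,150,30),(-9.5,140,30),(-9,131,30)): plan(*pose(*w,-75))
E
```

```text
eef_pos: [0.5706, 0.3231, 0.2071] force: [0.4, -0.4, -3.9] finger_gap: 0.0116 
(np.float64(-9.1), np.float64(-74.6), np.float64(165.4), 'tilt', np.float64(30.04), 'yaw err', np.float64(0.01))
shift mm [ 0.3 13.8  6.9] rot [ 0.001  0.    -0.   ] deg 0.0
shift mm [ 0.3 22.2 12.3] rot [ 0.001  0.    -0.   ] deg 0.0
shift mm [ 0.4 29.8 17.3] rot [ 0.001  0.    -0.   ] deg 0.0
```

```bash
f(){ tail -n +2|grep -v ee_rot|tr '\n' ' ';echo; }
python3 -m creep '[[0,0.007,0.0035,0,0,0,0],[0,0.0138,0.007,0,0,0,0],[0,0.018,0.0095,0,0,0,0],[0,0.0222,0.0123,0,0,0,0],[0,0.0222,0.0123,0,0,0,0],[0,0.0222,0.0123,0,0,0,0]]'|f
python3 -m creep '[[0,0.004,0.0025,0,0,0,0],[0,0.0076,0.005,0,0,0,0],[0,0.0076,0.005,0,0,0,0],[0,0.0076,0.005,0,0,0,0]]'|f
python3 - <<'E'
from hang import *
print(strip())
for w in((-8,128,27),(-7,125,22),(-6,121.5,16),(-4,117,10),(-2,113.5,5),(-0.5,110.5,0)): plan(*pose(*w,-75))
E
```

```text
eef_pos: [0.5707, 0.3226, 0.1822] force: [-0.6, -0.7, -3.6] finger_gap: 0.012 
eef_pos: [0.5707, 0.3231, 0.1729] force: [-0.7, 0.2, -3.3] finger_gap: 0.0122 
(np.float64(-9.0), np.float64(-74.7), np.float64(131.2), 'tilt', np.float64(30.02), 'yaw err', np.float64(-0.01))
shift mm [0.3 6.4 2.4] rot [ 0.053 -0.     0.   ] deg 3.0
shift mm [ 0.3 15.3  5.2] rot [ 0.14 -0.    0.  ] deg 8.0
shift mm [ 0.3 26.   9.1] rot [ 0.245 -0.     0.   ] deg 14.0
shift mm [ 0.3 36.8 15.2] rot [ 0.349 -0.     0.   ] deg 20.0
shift mm [ 0.3 45.3 21.1] rot [ 0.437 -0.     0.   ] deg 25.0
shift mm [ 0.3 53.3 26.9] rot [ 0.524 -0.     0.   ] deg 30.0
```

```bash
f(){ tail -n +2|grep -v ee_rot|tr '\n' ' ';echo; }
python3 -m creep '[[0,0.0064,0.0024,0.053,0,0,0],[0,0.011,0.004,0.096,0,0,0],[0,0.0153,0.0052,0.14,0,0,0],[0,0.0153,0.0052,0.14,0,0,0],[0,0.0153,0.0052,0.14,0,0,0]]'|f
python3 - <<'E'
from hang import *
print(strip())
for w in((-6,121.5,16),(-4,117,10),(-2,113.5,5),(-0.5,110.5,0)): plan(*pose(*w,-75))
E
```

```text
eef_pos: [0.5704, 0.32, 0.1573] force: [-0.4, 0.8, -3.3] finger_gap: 0.012 
(np.float64(-6.9), np.float64(-74.7), np.float64(125.2), 'tilt', np.float64(22.05), 'yaw err', np.float64(-0.01))
shift mm [ 0.3 11.4  2.4] rot [ 0.106 -0.     0.   ] deg 6.0
shift mm [ 0.3 22.9  6.9] rot [ 0.21 -0.    0.  ] deg 12.0
shift mm [ 0.3 32.1 11.6] rot [ 0.298 -0.     0.   ] deg 17.0
shift mm [ 0.3 40.9 16.2] rot [ 0.385 -0.     0.   ] deg 22.0
```

```bash
f(){ tail -n +2|grep -v ee_rot|tr '\n' ' ';echo; }
python3 -m creep '[[0,0.006,0.0012,0.053,0,0,0],[0,0.0114,0.0024,0.106,0,0,0],[0,0.0114,0.0024,0.106,0,0,0],[0,0.0114,0.0024,0.106,0,0,0]]'|f
python3 -m creep '[[0,0.006,0.0022,0.053,0,0,0],[0,0.0115,0.0045,0.105,0,0,0],[0,0.0115,0.0045,0.105,0,0,0],[0,0.0115,0.0045,0.105,0,0,0]]'|f
python3 - <<'E'
from hang import *
print(strip())
for w in((-2,113.5,5),(-0.5,110.5,0)): plan(*pose(*w,-75))
E
```

```text
eef_pos: [0.5702, 0.3182, 0.1457] force: [0.6, -0.5, -4.1] finger_gap: 0.0123 
eef_pos: [0.5703, 0.3194, 0.1335] force: [-0.4, 0.4, -3.8] finger_gap: 0.0119 
(np.float64(-2.5), np.float64(-74.6), np.float64(117.1), 'tilt', np.float64(9.99), 'yaw err', np.float64(0.02))
shift mm [ 0.3 10.3  1.2] rot [0.087 0.    0.   ] deg 5.0
shift mm [ 0.3 19.8  3.8] rot [0.174 0.    0.   ] deg 10.0
```

```bash
f(){ tail -n +2|grep -v ee_rot|tr '\n' ' ';echo; }
python3 -m creep '[[0,0.005,0.0005,0.043,0,0,0],[0,0.0103,0.001,0.087,0,0,0],[0,0.0103,0.001,0.087,0,0,0],[0,0.0103,0.001,0.087,0,0,0]]'|f
python3 - <<'E'
from hang import *
print(strip())
for w in((-1,111,2),(-0.5,110,0)): plan(*pose(*w,-75))
E
```

```text
eef_pos: [0.5704, 0.3186, 0.1233] force: [-0.3, -0.2, -3.1] finger_gap: 0.0123 
(np.float64(-2.2), np.float64(-74.7), np.float64(113.6), 'tilt', np.float64(4.99), 'yaw err', np.float64(0.02))
shift mm [0.3 6.6 1.3] rot [0.052 0.    0.   ] deg 3.0
shift mm [ 0.3 10.3  2. ] rot [0.087 0.    0.   ] deg 5.0
```

```bash
f(){ tail -n +2|grep -v ee_rot|tr '\n' ' ';echo; }
python3 -m creep '[[0,0.004,0.0007,0.03,0,0,0],[0,0.0066,0.0013,0.052,0,0,0],[0,0.0085,0.0017,0.07,0,0,0],[0,0.0103,0.002,0.087,0,0,0],[0,0.0103,0.002,0.087,0,0,0],[0,0.0103,0.002,0.087,0,0,0]]'|f
python3 - <<'E'
from hang import *
print(strip()); print(sense()['wrist_torque'].round(2))
E
```

```text
eef_pos: [0.5706, 0.3195, 0.1129] force: [2.1, 1.9, 2.1] finger_gap: 0.0117 
(np.float64(-0.7), np.float64(-74.9), np.float64(110.1), 'tilt', np.float64(-0.07), 'yaw err', np.float64(-0.0))
[ 0.31 -0.27  0.15]
```

```bash
f(){ tail -n +2|grep -v ee_rot|tr '\n' ' ';echo; }
python3 -m creep '[[0,0,0,0,0,0,0.12],[0,0,0,0,0,0,0.13],[0,0,0,0,0,0,0.15],[0,0,0,0,0,0,0.2],[0,0,0,0,0,0,0.3],[0,0,0,0,0,0,0.35],[0,0,0,0,0,0,0.35]]'|f
python3 -m creep '[[0,-0.01,0,0,0,0,0.35],[0,-0.04,0,0,0,0,0.35],[0,-0.08,0,0,0,0,0.35],[0,-0.12,0,0,0,0,0.35],[0,-0.12,-0.05,0,0,0,0.35],[0,-0.12,-0.1,0,0,0,0.35],[0,-0.12,-0.1,0,0,0,0.35],[0,-0.12,-0.1,0,0,0,0.35]]'|f
python3 - <<'E'
from totes import *
from hang import *
p,d,c=shot("scene"); px=proj([F+[0,0,.1]],c)[0];u,v=px.astype(int); save("hung1.png",p,(u-80,v-60,u+60,v+45),5)
m=totes(); W=m['W']; R=W-F; U=R@xp*1000; V=R@yp*1000; Z=W[...,2]*1000; h=m['hsv'].astype(int)
k=(h[...,0]>105)&(h[...,0]<130)&(h[...,1]>150)&(U>-150)&(U<0)&(abs(V+75)<80)
for a,b in((98,110),(134,146)):
    q=k&(Z>a)&(Z<b); print(a,rect(np.c_[U[q],V[q]]),np.median(Z[q]),q.sum())
q=(h[...,2]<60)&(Z>130)&(Z<150)&(U<-40)&(U>-120)&(abs(V+75)<20);print("fin",rect(np.c_[U[q],V[q]]),np.median(Z[q]),q.sum(),"expect -78,-75,142")
plan([.6103,-.1396,.16],Rdown(-34.9)); print(sense()['time_s'])
E
```

```text
eef_pos: [0.5703, 0.3194, 0.1125] force: [0.2, -0.1, -0.4] finger_gap: 0.0326 
eef_pos: [0.5622, 0.22, 0.2331] force: [-0.8, -0.6, 0.1] finger_gap: 0.0329 
blue walls [0. 0.] [0. 0.] 0.0 fin [0. 0.] [0. 0.] 0.0 pca nan [nan nan] 0
   back wall yaw nan (array([0., 0.]), array([0., 0.]), 0.0)
yellow walls [ 0.6104 -0.142 ] [0.0966 0.1341] 54.87 fin [ 0.6111 -0.1405] [0.0436 0.014 ] 52.65 pca 55.6 [ 0.6103 -0.1404] 105
   back wall yaw 55.9 (array([ 0.6366, -0.1031]), array([0.0957, 0.0942]), 7.4)
brass cam (array([0., 0.]), array([0., 0.]), 0.0) arm .5875 .0705
98 (array([0., 0.]), array([0., 0.]), 0.0) nan 0
134 (array([ -27.5778, -112.774 ]), array([12.7873, 25.8015]), 0.8) 140.1543852206675 60
fin (array([0., 0.]), array([0., 0.]), 0.0) nan 0 expect -78,-75,142
shift mm [  77.6   72.1 -355.1] rot [-0.001  0.527 -0.   ] deg 30.2
48.55
  avg = a.mean(axis, **keepdims_kw)
  ret = um.true_divide(
totes.py:13: RuntimeWarning: Degrees of freedom <= 0 for slice
  w,v=np.linalg.eigh(np.cov(P.T)); ax=v[:,1]*np.sign(v[1,1])
  c *= np.true_divide(1, fact)
  c *= np.true_divide(1, fact)
totes.py:14: RuntimeWarning: Mean of empty slice.
  print(n,"walls",c1,s1,a1,"fin",c2,s2,a2,"pca",np.rad2deg(np.arctan2(ax[1],ax[0])).round(1),P.mean(0).round(4),f.sum())
totes.py:15: RuntimeWarning: Degrees of freedom <= 0 for slice
  e=(Z>.072)&(Z<.09)&near&(H>lo)&(H<hi)&(S>150); P=np.c_[X[e],Y[e]]; w,v=np.linalg.eigh(np.cov(P.T)); nv=v[:,0]*np.sign(v[1,0]); print("   back wall yaw",np.rad2deg(np.arctan2(nv[1],nv[0])).round(1),rect(P))
  return _methods._mean(a, axis=axis, dtype=dtype,
  ret = ret.dtype.type(ret / rcount)
```

View pics/hung1.png

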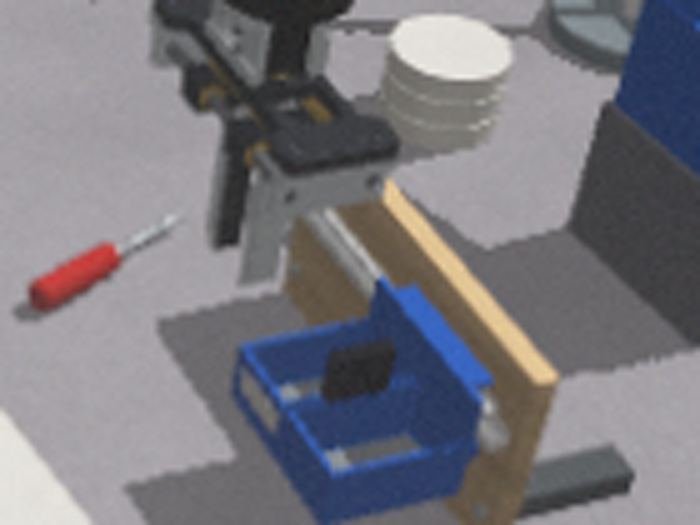

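```bash
f(){ tail -n +2|grep -v ee_rot|tr '\n' ' ';echo; }
python3 -m creep '[[0.013,0.012,-0.06,0,0.09,0,0.4],[0.0776,0.072,-0.355,0,0.527,0,0.4],[0.0776,0.072,-0.355,0,0.527,0,0.4],[0.0776,0.072,-0.355,0,0.527,0,0.4],[0.0776,0.072,-0.355,0,0.527,0,0.4],[0.0776,0.072,-0.355,0,0.527,0,0.4],[0.0776,0.072,-0.355,0,0.527,0,0.4],[0.0776,0.072,-0.355,0,0.527,0,0.4],[0.0776,0.072,-0.355,0,0.527,0,0.4]]'|f
python3 - <<'E' 2>/dev/null
from totes import *
from hang import *
plan([.6103,-.1398,.0525],Rdown(-34.9))
m=measure(); W=m['W']; R=W-F; U=R@xp*1000; V=R@yp*1000; Z=W[...,2]*1000; h=m['hsv'].astype(int)
k=(h[...,0]>105)&(h[...,0]<130)&(h[...,1]>150)&(U>-150)&(U<0)&(abs(V+75)<80)
for a,b in((98,110),(134,146)):
    q=k&(Z>a)&(Z<b); print(a,rect(np.c_[U[q],V[q]]),np.median(Z[q]),q.sum())
q=(h[...,2]<60)&(Z>130)&(Z<150)&(U<-40)&(U>-120)&(abs(V+75)<20);print("fin",rect(np.c_[U[q],V[q]]),np.median(Z[q]),q.sum(),"expect -78,-75,142")
px=proj([F-.078*xp-.075*yp+[0,0,.1]],m['c'])[0].astype(int); u,v=px; save("hung1t.png",m['p'],(u-50,v-70,u+60,v+110),4)
E
```

```text
eef_pos: [0.6103, -0.1389, 0.1605] force: [0.4, 0.3, 0.2] finger_gap: 0.0377 
shift mm [  0.5 107.9  -0.9] rot [-0.001  0.001 -0.   ] deg 0.1
98 (array([-79.7891, -74.1576]), array([ 99.2965, 131.3773]), 0.47) 104.39805963375308 467
134 (array([-36.4514, -74.0586]), array([ 46.9961, 125.6402]), 0.51) 139.88077788714793 435
fin (array([-80.4639, -75.2047]), array([41.9935, 12.7207]), 0.7) 141.50639647946943 119 expect -78,-75,142
```

View pics/hung1t.png

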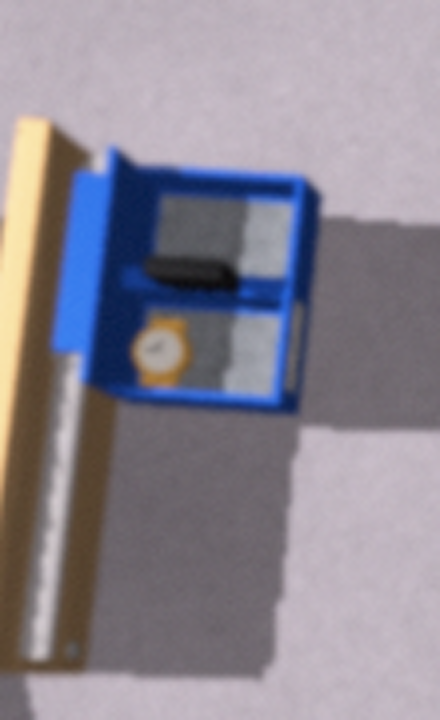

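```bash
f(){ tail -n +2|grep -v ee_rot|tr '\n' ' ';echo; }
python3 -m creep '[[0,0.04,-0.001,0,0,0,0.4],[0,0.08,-0.001,0,0,0,0.4],[0,0.1,-0.001,0,0,0,0.35],[0,0.108,-0.001,0,0,0,0.3],[0,0.108,-0.001,0,0,0,0.2],[0,0.108,-0.001,0,0,0,0.15],[0,0.108,-0.001,0,0,0,0.13],[0,0.108,-0.001,0,0,0,0.11],[0,0.108,-0.001,0,0,0,0],[0,0.108,-0.001,0,0,0,0],[0,0.108,-0.001,0,0,0,0]]'|f
python3 -m creep '[[0,-0.01,0,0,0,0,0],[0,-0.03,0,0,0,0,0],[0,-0.06,0,0,0,0,0],[0,-0.1,0,0,0,0,0],[0,-0.14,0,0,0,0,0],[0,-0.14,0,0,0,0,0],[0,-0.14,0,0,0,0,0]]'|f
python3 - <<'E'
from hang import *
print(strip())
a=pose(-130,175,0,80); plan(*a); plan(*pose(-75,175,30,75),*a)
E
```

```text
eef_pos: [0.6099, -0.1414, 0.053] force: [-1.0, 0.6, 6.2] finger_gap: 0.0119 
eef_pos: [0.6089, -0.1412, 0.1911] force: [0.1, 0.7, -4.7] finger_gap: 0.0117 
(np.float64(-467.3), np.float64(-190.7), np.float64(188.4), 'tilt', np.float64(-0.02), 'yaw err', np.float64(-30.2))
shift mm [-364.1   14.1  166. ] rot [-0.001 -0.527 -0.002] deg 30.2
shift mm [  5.  -38.9  66.9] rot [-0.524  0.     0.   ] deg 30.0
```

```bash
f(){ tail -n +2|grep -v ee_rot|tr '\n' ' ';echo; }
python3 -m creep '[[-0.03,0.001,0.014,0,-0.05,0,0],[-0.065,0.003,0.03,0,-0.1,0,0],[-0.1,0.004,0.046,0,-0.15,0,0],[-0.135,0.005,0.062,0,-0.2,0,0],[-0.17,0.006,0.078,0,-0.25,0,0],[-0.205,0.008,0.094,0,-0.3,0,0],[-0.24,0.009,0.11,0,-0.35,0,0],[-0.275,0.01,0.126,0,-0.4,0,0],[-0.31,0.012,0.142,0,-0.45,0,0],[-0.34,0.013,0.155,0,-0.49,0,0],[-0.364,0.014,0.166,0,-0.527,0,0],[-0.364,0.014,0.166,0,-0.527,0,0],[-0.364,0.014,0.166,0,-0.527,0,0]]'|f
python3 - <<'E'
from hang import *
k=dict(tx=-1.5,h=53)
print(strip(**k)); a=pose(-75,175,30,75,**k); plan(*a); plan(*pose(-30,170,30,75,**k),*a)
E
```

```text
eef_pos: [0.406, 0.2027, 0.1776] force: [0.0, 0.1, -3.5] finger_gap: 0.0115 
(np.float64(-129.7), np.float64(79.4), np.float64(174.7), 'tilt', np.float64(-0.01), 'yaw err', np.float64(-0.03))
shift mm [  4.3 -39.7  66.8] rot [-0.524 -0.    -0.001] deg 30.0
shift mm [  0.  -18.2  41.5] rot [0. 0. 0.] deg 0.0
```

```bash
f(){ tail -n +2|grep -v ee_rot|tr '\n' ' ';echo; }
python3 -m creep '[[0.001,-0.006,0.01,-0.08,0,0,0],[0.001,-0.012,0.02,-0.16,0,0,0],[0.002,-0.018,0.03,-0.24,0,0,0],[0.003,-0.024,0.04,-0.32,0,0,0],[0.003,-0.03,0.05,-0.4,0,0,0],[0.004,-0.036,0.06,-0.47,0,0,0],[0.0043,-0.04,0.067,-0.524,0,0,0],[0.0043,-0.04,0.067,-0.524,0,0,0],[0.0043,-0.04,0.067,-0.524,0,0,0]]'|f
python3 -m creep '[[0,-0.006,0.014,0,0,0,0],[0,-0.012,0.028,0,0,0,0],[0,-0.018,0.041,0,0,0,0],[0,-0.018,0.041,0,0,0,0],[0,-0.018,0.041,0,0,0,0]]'|f
python3 - <<'E'
from hang import *
k=dict(tx=-1.5,h=53)
print(strip(**k)); 
for w in((-10,166,30),(-10,150,30),(-9.5,140,30),(-9,131,30)): plan(*pose(*w,75,**k))
E
```

```text
eef_pos: [0.4162, 0.2689, 0.2181] force: [0.4, -0.3, -3.7] finger_gap: 0.0116 
eef_pos: [0.4196, 0.3139, 0.2134] force: [-0.0, 0.5, -3.8] finger_gap: 0.0117 
(np.float64(-29.9), np.float64(75.1), np.float64(171.1), 'tilt', np.float64(29.98), 'yaw err', np.float64(0.01))
shift mm [ 0.1 -5.6 19.8] rot [-0.  0. -0.] deg 0.0
shift mm [ 0.1  8.3 27.8] rot [-0.  0. -0.] deg 0.0
shift mm [ 0.1 16.7 33.2] rot [-0.  0. -0.] deg 0.0
shift mm [ 0.1 24.3 38.1] rot [-0.  0. -0.] deg 0.0
```

```bash
f(){ tail -n +2|grep -v ee_rot|tr '\n' ' ';echo; }
python3 -m creep '[[0,-0.003,0.01,0,0,0,0],[0,-0.0056,0.0195,0,0,0,0],[0,-0.0056,0.0195,0,0,0,0],[0,0.001,0.023,0,0,0,0],[0,0.0083,0.0275,0,0,0,0],[0,0.0125,0.0303,0,0,0,0],[0,0.0167,0.033,0,0,0,0],[0,0.0167,0.033,0,0,0,0],[0,0.0167,0.033,0,0,0,0]]'|f
python3 -m creep '[[0,0.004,0.0025,0,0,0,0],[0,0.0076,0.005,0,0,0,0],[0,0.0076,0.005,0,0,0,0],[0,0.0076,0.005,0,0,0,0]]'|f
python3 - <<'E'
from hang import *
k=dict(tx=-1.5,h=53)
print(strip(**k)); 
for w in((-8,128,27),(-7,125,22),(-6,121.5,16),(-4,117,10),(-2.5,113.5,5),(-1,110,0)): plan(*pose(*w,75,**k))
E
```

```text
eef_pos: [0.4214, 0.3342, 0.1828] force: [-0.1, 0.5, -2.9] finger_gap: 0.0116 
eef_pos: [0.4214, 0.3347, 0.1735] force: [-1.5, 0.2, -4.5] finger_gap: 0.0118 
(np.float64(-9.0), np.float64(75.0), np.float64(131.2), 'tilt', np.float64(29.97), 'yaw err', np.float64(-0.01))
shift mm [0.  6.4 2.4] rot [ 0.052 -0.    -0.   ] deg 3.0
shift mm [ 0.  15.4  5.2] rot [ 0.139 -0.    -0.   ] deg 8.0
shift mm [ 0.  26.2  9.1] rot [ 0.244 -0.    -0.   ] deg 14.0
shift mm [ 0.  37.2 15.2] rot [ 0.348 -0.    -0.   ] deg 20.0
shift mm [ 0.  45.9 20.7] rot [ 0.436 -0.    -0.   ] deg 25.0
shift mm [ 0.  54.5 26.7] rot [ 0.523 -0.    -0.   ] deg 30.0
```

Same sequence as before: down to a 10° tilt in one call, then check the force.

```bash
f(){ tail -n +2|grep -v ee_rot|tr '\n' ' ';echo; }
python3 -m creep '[[0,0.0064,0.0024,0.052,0,0,0],[0,0.011,0.0038,0.096,0,0,0],[0,0.0154,0.0052,0.139,0,0,0],[0,0.0208,0.0072,0.192,0,0,0],[0,0.0262,0.0091,0.244,0,0,0],[0,0.0317,0.0122,0.296,0,0,0],[0,0.0372,0.0152,0.348,0,0,0],[0,0.0372,0.0152,0.348,0,0,0],[0,0.0372,0.0152,0.348,0,0,0]]'|f
python3 - <<'E'
from hang import *
k=dict(tx=-1.5,h=53)
print(strip(**k)); 
for w in((-2.5,113.5,5),(-1,111,2),(-0.7,110,0)): plan(*pose(*w,75,**k))
E
```

```text
eef_pos: [0.421, 0.3294, 0.1341] force: [1.2, -0.1, -3.5] finger_gap: 0.012 
(np.float64(-4.0), np.float64(74.9), np.float64(117.2), 'tilt', np.float64(10.08), 'yaw err', np.float64(-0.0))
shift mm [-0.1 10.4  2.2] rot [ 0.089 -0.     0.   ] deg 5.1
shift mm [-0.1 16.8  4.4] rot [ 0.141 -0.     0.   ] deg 8.1
shift mm [-0.1 20.5  5.2] rot [ 0.176 -0.     0.   ] deg 10.1
```

```bash
f(){ tail -n +2|grep -v ee_rot|tr '\n' ' ';echo; }
python3 -m creep '[[0,0.005,0.001,0.044,0,0,0],[0,0.0104,0.0022,0.089,0,0,0],[0,0.0136,0.0033,0.115,0,0,0],[0,0.0168,0.0044,0.141,0,0,0],[0,0.0168,0.0044,0.141,0,0,0]]'|f
python3 -m creep '[[0,0.002,0.0004,0.018,0,0,0],[0,0.0037,0.0006,0.035,0,0,0],[0,0.0037,0.0006,0.035,0,0,0],[0,0.0037,0.0006,0.035,0,0,0]]'|f
python3 - <<'E'
from hang import *
print(strip(tx=-1.5,h=53),sense()['wrist_torque'].round(2))
E
```

```text
eef_pos: [0.421, 0.3305, 0.1163] force: [0.9, -1.7, -3.7] finger_gap: 0.0117 
eef_pos: [0.4212, 0.3306, 0.1129] force: [-1.4, -8.2, 1.4] finger_gap: 0.0115 
(np.float64(-1.0), np.float64(74.9), np.float64(109.9), 'tilt', np.float64(0.01), 'yaw err', np.float64(0.0)) [-1.59  0.31  0.14]
```

```bash
f(){ tail -n +2|grep -v ee_rot|tr '\n' ' ';echo; }
python3 -m creep '[[0,0.0003,-0.0008,0,0,0,0],[0,0.0003,-0.0008,0,0,0,0],[0,0.0003,-0.0008,0,0,0,0]]'|f
python3 -m creep '[[0,0,0,0,0,0,0.12],[0,0,0,0,0,0,0.13],[0,0,0,0,0,0,0.15],[0,0,0,0,0,0,0.2],[0,0,0,0,0,0,0.3],[0,0,0,0,0,0,0.35],[0,0,0,0,0,0,0.35]]'|f
python3 -m creep '[[0,-0.01,0,0,0,0,0.35],[0,-0.04,0,0,0,0,0.35],[0,-0.08,0,0,0,0,0.35],[0,-0.12,0,0,0,0,0.35],[0,-0.12,-0.05,0,0,0,0.35],[0,-0.12,-0.12,0,0,0,0.35],[0.05,-0.12,-0.32,0,0,0,0.35],[0.05,-0.12,-0.32,0,0,0,0.35],[0.05,-0.12,-0.32,0,0,0,0.35],[0.05,-0.12,-0.42,0,0,0,0.35],[0.05,-0.12,-0.42,0,0,0,0.35],[0.05,-0.12,-0.42,0,0,0,0.35]]'|f
python3 - <<'E' 2>/dev/null
from totes import *
from hang import *
Fc=F-.0014*xp
m=measure(); W=m['W']; R=W-Fc; U=R@xp*1000; V=R@yp*1000; Z=W[...,2]*1000; h=m['hsv'].astype(int)
for n,lo,hi,s in(("blue",105,130,-75),("yellow",20,34,75)):
    k=(h[...,0]>lo)&(h[...,0]<hi)&(h[...,1]>150)&(U>-150)&(U<0)&(abs(V-s)<72)
    for a,b in((98,110),(134,146)):
        q=k&(Z>a)&(Z<b); print(n,a,rect(np.c_[U[q],V[q]]),np.median(Z[q]),q.sum())
    q=k&(Z>98)&(Z<110); A=np.c_[U[q],V[q],np.ones(q.sum())]; co=np.linalg.lstsq(A,Z[q],rcond=None)[0]; print("  wall-top slopes rad",co[:2].round(3))
    q=(h[...,2]<60)&(Z>130)&(Z<150)&(U<-40)&(U>-120)&(abs(V-s)<20);print("  fin",rect(np.c_[U[q],V[q]]),np.median(Z[q]),q.sum(),"expect -78",s,142)
u,v=proj([F-.07*xp+[0,0,.1]],m['c'])[0].astype(int); save("end.png",m['p'],(u-50,v-90,u+80,v+90),3.3)
save("endall.png",m['p'],k=1.2)
p,d,c=shot("scene"); u,v=proj([F+[0,0,.1]],c)[0].astype(int); save("ends.png",p,(u-90,v-60,u+60,v+60),4)
print(sense()['time_s'])
E
```

```text
eef_pos: [0.4212, 0.3305, 0.1129] force: [-0.6, -2.7, 5.0] finger_gap: 0.0116 
eef_pos: [0.421, 0.3304, 0.1123] force: [0.1, -0.1, 0.1] finger_gap: 0.0329 
eef_pos: [0.4356, -0.0958, 0.2325] force: [-0.1, 0.9, -0.8] finger_gap: 0.0326 
blue 98 (array([-78.3542, -74.308 ]), array([100.2621, 131.0109]), 0.2) 104.60823727341415 476
blue 134 (array([-35.9417, -74.0196]), array([125.2025,  49.038 ]), 89.47) 139.70388854552905 432
  wall-top slopes rad [0.003 0.006]
  fin (array([-77.9002, -75.0486]), array([13.0208, 42.3783]), 88.28) 141.437667936254 129 expect -78 -75 142
yellow 98 (array([-66.358 ,  74.7551]), array([124.921 , 131.9734]), 0.13) 104.50289422290145 491
yellow 134 (array([-30.401 ,  77.2289]), array([ 79.0491, 109.5404]), 33.98) 139.45524326842127 528
  wall-top slopes rad [-0.004  0.004]
  fin (array([-80.2728,  75.2025]), array([40.0036, 10.9864]), 4.3) 141.4565332821296 103 expect -78 75 142
62.075
```

View pics/end.png

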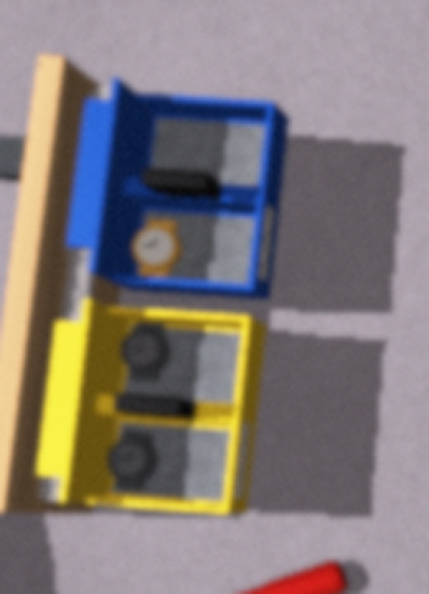

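View pics/ends.png

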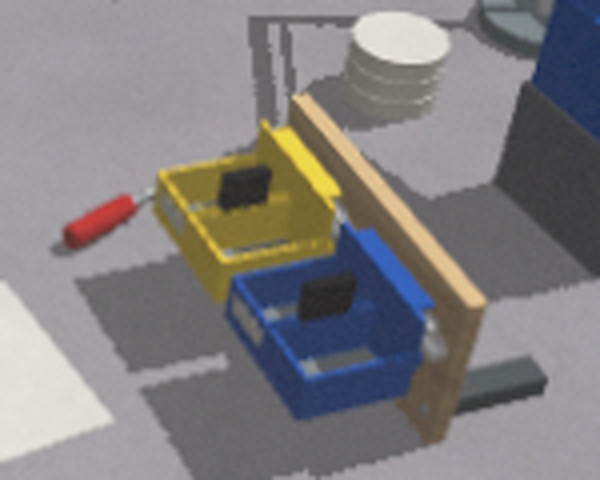

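View pics/endall.png

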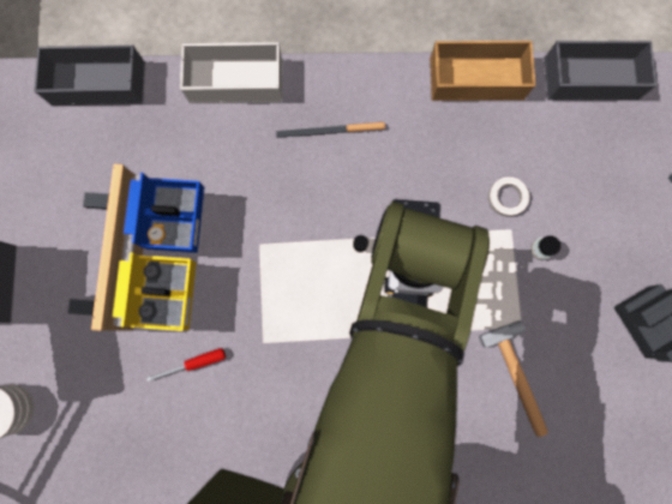

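```bash
python3 -c "
from bench import *
print(sense()['time_s'],sense()['force'].round(1)); print(job_done())"
```

```text
62.075 [ 0.1 -0.1 -0.3]
the job is handed in; nothing more can be done
None
```

The job is handed in at 62 s of the 208 s allowed. The three cases on the bench are in their totes and both totes hang on the cleat; the interface gave no verdict.

**What I did**
- **Cases:** only three were on the bench. The brass one is in the blue tote, and the two dark ones are in the yellow tote in separate compartments. No second brass case was seen.
- **Grip:** the fixed grip force of about 30 N would have marked the cases. I pinched the panel at several openings and used how easily it slipped to work out the force. I then held the cases at an opening of 0.337–0.338, an estimated 5–8 N.
- **Totes:** I lifted each by its fin, tilted it 30°, fed the strip into the groove, levelled it and released it. Blue is at panel y of about -75 mm, yellow at about +75 mm.

**Last checks**
- **Blue:** about 78 mm in front of the panel and 59.5 mm up, square within about 1°, level within 0.01 rad.
- **Yellow:** about 78.7 mm in front, judged from its front wall, and 59.5 mm up, level within about 0.01 rad.
- **Disagreement on yellow:** the yellow wall-outline fit failed because the colour mask also picked up the panel's wood. The fin, which was only partly seen, read about 80 mm in front. Both readings are within the 74–83 mm limits. The fin fit alone also read 4° off square, close to the 0.08 rad (4.6°) limit, while the picture showed the tote parallel to the panel.
- **Other checks:** all three cases were visible lying flat in their compartments. The bystanders looked unmoved to the eye, and the arm was clear with about zero force on the tool.

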